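# Ready the bearing shaker: load its cell and clip the soak tub's lid

## Task

Get the bearing shaker ready for its next soak. Move the charged cell from its tray into the bay on the shaker's deck, flat minus end against the coil spring and plus button against the tab, lying fully down; and snap the lid's four clips down over the tub's rim in opposite-corner order (one corner, then the one diagonally across, then the other two), so that the gasket seats evenly. Do not knock the funnel or its stand, and leave everything else on the counter where it is.

Things in the scene. Friction and masses are not known exactly. Their poses are not given: they have to be found in the camera images.
- shaker: Bearing shaker, fixed: grey drive base carrying the cell bay in front and a clear soak tub behind. Origin on the counter under the tub's centre; x from the cell bay towards the tub's back, y to its left, z up. Base: x -180 to 85 mm, y +-62 mm, top at z 32. Tub: 146 x 92 mm, z 36 to 92.
- lid_top (a point): Centre of the lid's top face, z 100 mm above the counter. The pale lid, 154 x 101 mm, is already set on the tub; a 6 mm high filler collar of 14 mm radius stands on its centre, just under the funnel's stem. Two blue clips hang on its left edge and two on its right edge, near the corners.
- cell_bay (a point): Where the middle of the seated cell's axis must be, in the bay on the deck: x -145, y 0, z 44.25 mm in the shaker's frame. The bay is an open trough along the shaker's y, floor at z 35. Left end (+y): plus tab, inner face at y +32.5, 12 mm tall above the floor. Low side rails 9 mm tall, 23 mm apart, only at |y| 20 to 32 mm: the middle is open for fingers.
- spring_face (a point): Middle of the face of the spring plate at the bay's right end (moves with it): y -25.5 mm from cell_bay when free, so the 65 mm cell must push it back 7 mm to lie between plate and tab. Flat plate 16 mm wide, 17.5 mm tall from just above the floor; an 18 mm tall end wall stands behind it at y -44.5.
- cell_spring (a joint): Travel of the spring plate towards -y of the shaker, m: 0 free, 0.012 fully compressed, 0.007 with the cell seated; about 450 N/m.
- cell: Charged round cell, 18.5 mm diameter, 65 mm long over all, 46 g, orange with a white band near the plus end. Origin at its middle on the axis; x runs along the axis from the flat minus end (x -32.5 mm) to the plus button (8 mm diameter, 1.5 mm high, its end at x +32.5). At the start it lies on the cell tray, axis 13 mm above the counter.
- cell_plus (a point): End of the cell's plus button, on the axis.
- cell_tray: White tray that holds the cell, fixed, 84 x 40 mm, 4 mm thick, origin on the counter under its centre, x along the cell; four blocks 14 mm high (9 x 4 mm, at x +-27, y +-12.8 mm) keep the cell from rolling, the middle 45 mm is open on both sides.
- stand: Ring stand, fixed. Origin on the counter under the ring's centre (above the lid's centre within about 8 mm). Steel ring of 44 mm radius (8 mm bar) at z 194 mm, carried by a bar along +x of its frame to a 12 mm rod at x +138, 350 mm tall, on a base plate x 114 to 206, y +-60, 14 mm thick.
- funnel: Stainless funnel, loose in the ring, 140 g. Origin at the lower end of its stem, z about 112 mm; stem 15 mm diameter up to 45 mm above it, then a cone out to the mouth, 134 mm diameter at 114 mm above the origin (z 225). It overhangs the lid, so that a gripper pointing straight down at a clip meets it.
- yoyo: Bronze yo-yo lying on its side face beside the shaker, 57 mm diameter, 42 mm tall; origin centre of underside.
- puller: Chrome T-handled bearing puller lying on the counter, 110 mm long, 16 mm tall; origin centre of underside.
- pad_tin: Round steel tin with green silicone pads, 68 mm diameter, 19 mm tall; origin centre of underside.
- hex_key: Black L-shaped hex key lying flat beside the shaker, 86 x 24 mm, 5 mm thick; origin mid long leg.
- oil_bottle: Small amber oil bottle, 34 mm diameter, 85 mm tall; origin centre of underside.
- string_spool: Yellow spool, 44 mm diameter, 42 mm tall; origin centre of underside.
- clip_front_left (a joint): Hinge of the front left clip, rad: 0 shut (flap straight down, rib hooked under the tub's rim; rests near 0.05), 1.57 straight out, 2.3 the stop, leaning up and out. Light friction holds it when open; from 0.25 to 0.1 the rib rides over the rim bead, about 5 N pressed near the free edge, then snaps home; short of that it springs back.
- clip_front_left_tip (a point): Middle of the free edge of the front left clip (blue flap 34 mm wide, 30 long, 3 thick), on its outer face, 29.5 mm from the hinge line. Hinge line: parallel to the shaker's x, at x -50, y +53.5, z 96 mm in its frame. Shut, the outer face is 4.5 mm outside the hinge line.
- clip_front_right (a joint): Hinge of the front right clip, rad: 0 shut (flap straight down, rib hooked under the tub's rim; rests near 0.05), 1.57 straight out, 2.3 the stop, leaning up and out. Light friction holds it when open; from 0.25 to 0.1 the rib rides over the rim bead, about 5 N pressed near the free edge, then snaps home; short of that it springs back.
- clip_front_right_tip (a point): Middle of the free edge of the front right clip (blue flap 34 mm wide, 30 long, 3 thick), on its outer face, 29.5 mm from the hinge line. Hinge line: parallel to the shaker's x, at x -50, y -53.5, z 96 mm in its frame. Shut, the outer face is 4.5 mm outside the hinge line.
- clip_back_right (a joint): Hinge of the back right clip, rad: 0 shut (flap straight down, rib hooked under the tub's rim; rests near 0.05), 1.57 straight out, 2.3 the stop, leaning up and out. Light friction holds it when open; from 0.25 to 0.1 the rib rides over the rim bead, about 5 N pressed near the free edge, then snaps home; short of that it springs back.
- clip_back_right_tip (a point): Middle of the free edge of the back right clip (blue flap 34 mm wide, 30 long, 3 thick), on its outer face, 29.5 mm from the hinge line. Hinge line: parallel to the shaker's x, at x +50, y -53.5, z 96 mm in its frame. Shut, the outer face is 4.5 mm outside the hinge line.
- clip_back_left (a joint): Hinge of the back left clip, rad: 0 shut (flap straight down, rib hooked under the tub's rim; rests near 0.05), 1.57 straight out, 2.3 the stop, leaning up and out. Light friction holds it when open; from 0.25 to 0.1 the rib rides over the rim bead, about 5 N pressed near the free edge, then snaps home; short of that it springs back.
- clip_back_left_tip (a point): Middle of the free edge of the back left clip (blue flap 34 mm wide, 30 long, 3 thick), on its outer face, 29.5 mm from the hinge line. Hinge line: parallel to the shaker's x, at x +50, y +53.5, z 96 mm in its frame. Shut, the outer face is 4.5 mm outside the hinge line.
Mind the look-alikes: they are no part of the job. There is more than one size of the cell; the one meant has the size given above.

How it is judged:
On the way, in this order (a step that is already met when the one before it is completed fails the run):
1. two clips diagonally across from each other are snapped shut while the other two are still open (((value of joint each of clip_front_left, clip_back_right below 0.12 rad and value of joint each of clip_front_right, clip_back_left above 0.3 rad) or (value of joint each of clip_front_right, clip_back_left below 0.12 rad and value of joint each of clip_front_left, clip_back_right above 0.3 rad))), for 0.1 s.
2. all four clips are snapped shut (value of joint each of clip_front_left, clip_front_right, clip_back_right, clip_back_left below 0.12 rad), for 0.2 s.
At the end, for the whole second after the job is handed in: All four clips are shut (hinge below 0.12 rad). The cell lies at rest in the bay: its middle within about 3 mm of the bay's centre along and up, 4 mm across, level, plus button towards the tab (+y of the shaker), the spring plate pushed back 4.5 to 9.5 mm. The funnel still sits in its ring (all of step 2 and x of cell in the frame of cell_bay between -0.004 and 0.004 m and y of cell in the frame of cell_bay between -0.0035 and 0.0025 m and z of cell in the frame of cell_bay between -0.003 and 0.0025 m and y of cell_plus in the frame of cell_bay above 0.025 m and z of cell_plus in the frame of cell_bay between -0.004 and 0.004 m and value of joint cell_spring between 0.0045 and 0.0095 m and linear speed of cell below 0.02 m/s and distance of funnel from where it was at the start of the episode below 0.012 m); the robot touches nothing.
It fails at once if two clips on one side or one end of the lid are shut while both others are still open ((value of joint each of clip_front_left, clip_front_right below 0.12 rad and value of joint each of clip_back_right, clip_back_left above 0.3 rad) or (value of joint each of clip_front_right, clip_back_right below 0.12 rad and value of joint each of clip_back_left, clip_front_left above 0.3 rad) or (value of joint each of clip_back_right, clip_back_left below 0.12 rad and value of joint each of clip_front_left, clip_front_right above 0.3 rad) or (value of joint each of clip_back_left, clip_front_left below 0.12 rad and value of joint each of clip_front_right, clip_back_right above 0.3 rad)).
It fails at once if the funnel is knocked: moved over 12 mm or tilted over 0.15 rad (distance of funnel from where it was at the start of the episode above 0.012 m or angle between funnel's own z axis and vertical above 0.15 rad).
It fails at once if the ring stand or funnel is struck by the robot with over 6 N (contact force between any of stand, funnel and the arm above 6 N or contact force between any of stand, funnel and the fingers above 6 N).
It fails at once if the yo-yo, puller, pad tin, hex key, oil bottle or string spool is moved over 20 mm (distance of any of yoyo, puller, pad_tin, hex_key, oil_bottle, string_spool from where it was at the start of the episode above 0.02 m).
It also fails if it takes over 72 s, if anything falls off the work surface, if the arm or the gripper's body presses on something with over 40 N, if the wrist force passes 120 N, or if a joint passes its speed limit or range.

## Robot

A 7-joint arm with a two-finger parallel gripper is mounted at the origin on the work surface. World frame = base frame: x ahead of the robot, y to its left, z up, the work surface at z = 0. Lengths are in m, angles in rad, forces in N, time in s.
With the tool pointing down it reaches from about 0.425 to 0.875 m from the base axis. Payload 4.7 kg.
Tool frame: the origin (TCP) lies at the very end of the fingers, on their centre line; the grasp point (between the pads) lies 19 mm behind it; z points along the fingers, y is the line along which they close (so a half turn about z gives the same grasp; the last joint's range is limited). The gripper opens to 85 mm and grips with 20 to 120 N. Pads are 22 mm wide; open, the fingers measure 114 mm over their backs; the gripper's body (76 mm by 85 mm) begins 54 mm behind the grasp point. The pads swing forward as they close: fully open they stand 13 mm farther back than shut.
Start: joints at [-1.306, 0.321, -0.07, 1.45, 0.023, 1.371, -0.057], TCP at [0.161, 0.63, 0.231] pointing down, gripper open.
Joint ranges: [-2.86, 2.86], [-0.3, 2.09], [-1.38, 1.24], [0.06, 2.45], [-1.56, 4.7], [0.09, 2.05], [-2.69, 2.69]. Speed limits (rad/s): [2.57, 2.57, 3.14, 3.14, 3.14, 3.14, 3.14].

## Interface

Orientations are given as a unit quaternion [w, x, y, z].
In Python, from station import robot, vision gives the robot as it stands.
- The arm moves only by the tool step_arm, never from a script. Its argument "rows" is a list of rows, each an object with "slide": the shift along the tool's x, y, z in mm, a list of three; "twist": the turn, a rotation vector about the tool's x, y, z in degrees, a list of three; "hand": the opening, from 0 (shut) to 1 (fully open). In form: [{"slide": [dx, dy, dz], "twist": [wx, wy, wz], "hand": hand}, ...]. A call has 1 to 20 rows; each row is the pose to reach, as a shift and turn from the pose commanded when the call began, along the tool's axes at that moment; what a row does not reach only later rows make up. A row lasts 1/12 s, in which the tool goes at most 41.7 mm and 7.16 degrees, less where a joint would pass 70% of its speed; a pose out of reach is approached as far as the arm can. A call with a gripper value outside its range is refused whole. The fingers move at their own pace and stop on an object; "newtons" is the grip in N (left out, the last holds). Time passes only in rows, so rows that repeat a pose let the fingers close. It gives the time, the measured TCP pose, the force, the opening and the grip force at its end, in the units of the state.
- robot.get_state(): the state, without advancing time (a new reading comes with each control period).
- vision.snapshot(name): name is "scene" or "top"; returns a dict with "color" (384x512x3 uint8, blue, green, red), "fovy" (degrees; the focal length in pixels is half the picture's height over the tangent of half this angle, whatever the lens; pixels are square), "cx", "cy" (the principal point, pixels), "rvec" (rotation vector, rad) and "tvec" (3), from world to camera coordinates, as OpenCV has them. Camera axes: x right, y down, z forward; pixel columns grow to the right and rows downward; lengths in m; the calibration is good to about 2 mm. A picture is of the moment at which its call begins. There is no depth.
- robot.close_job(): hands the job in; it is judged then, once.
The state is a dict: "t": time; "joint_pos": joint angles; "joint_velocities": joint speeds; "joint_torque": joint torques, N m; "tool_pos": TCP position; "tool_rot": TCP orientation; "force": force on the tool from outside, world axes, zero at the start; "wrist_torque": the same for the moment, N m; "grip_width": finger opening in m; "gripper_force": force on a finger pad.
Only numpy, scipy, OpenCV 4.12 (cv2) and the standard library are available. Lean on these libraries where they do the work, as an engineer would, in place of code of your own. Each camera call takes 0.05 s, during which the arm holds its last target. There are 200 camera calls.

## Working session

There is one attempt and no reset: what is moved stays moved. The work goes in short steps, Python scripts to look and compute and a tool call to move; the robot and the scene stay as the last step left them, time stands still between calls to the robot, and variables do not carry over. Pictures are saved under pics/ and viewed, at most 10 in all, crops included, and the job is handed in when it is done.

Besides the shell and the picture viewer there is one more tool, called after "Request:" as name(argument=value, ...), one argument or row to a line, values as JSON. step_arm: Moves the arm, as the interface text tells. Its arguments: {"type":"object","properties":{"rows":{"type":"array"},"newtons":{"type":"number"}},"required":["rows"]}

```bash
mkdir -p pics; ls
python3 - <<'E'
from station import robot, vision
import cv2,numpy as np
for n in("scene","top"):
    s=vision.snapshot(n); cv2.imwrite(f"pics/{n}0.png",cv2.resize(s["color"],(800,600),interpolation=cv2.INTER_CUBIC))
    cv2.imwrite(f"pics/raw_{n}0.png",s["color"])
    print(n,s["fovy"],s["cx"],s["cy"],s["rvec"],s["tvec"])
    R=cv2.Rodrigues(np.array(s["rvec"]))[0]; print(-R.T@np.array(s["tvec"]))
st=robot.get_state(); print(st)
E
```

```text
pics
scene 51.58779642142178 258.48442319151553 189.3525306172463 [ 0.77047946  2.46349144 -1.27886052] [ 0.44220911 -0.10428687  1.35161439]
[1.01380549 0.71534406 0.70268586]
top 46.80598013516158 258.88673394361825 191.7240957415124 [ 2.19826577 -2.13433625  0.10397756] [-0.01192965  0.51866122  1.51647425]
[ 0.3624229  -0.00773452  1.56122893]
{'t': 0.1, 'joint_pos': array([-1.30589022,  0.32175913, -0.07007089,  1.4515347 ,  0.02261224,
        1.37079704, -0.05692913]), 'joint_velocities': array([-0.00132558, -0.0031069 ,  0.00090989, -0.00416983,  0.00050072,
        0.00147896,  0.00180507]), 'joint_torque': array([ 1.24230187e-04, -4.94878221e+01, -3.83858029e-01, -3.15208948e+01,
        1.31586162e-02,  7.47017213e-03,  1.01665705e-05]), 'tool_pos': array([0.16126168, 0.62919147, 0.23033529]), 'tool_rot': array([-5.30263491e-05,  1.25080720e-01,  9.92146199e-01, -8.54219245e-04]), 'force': array([-0.88952046,  1.10450887,  0.38385241]), 'wrist_torque': array([0.00049116, 0.00207454, 0.00518815]), 'gripper_force': 0.0, 'grip_width': 0.0853379512857445}
```

View pics/scene0.png

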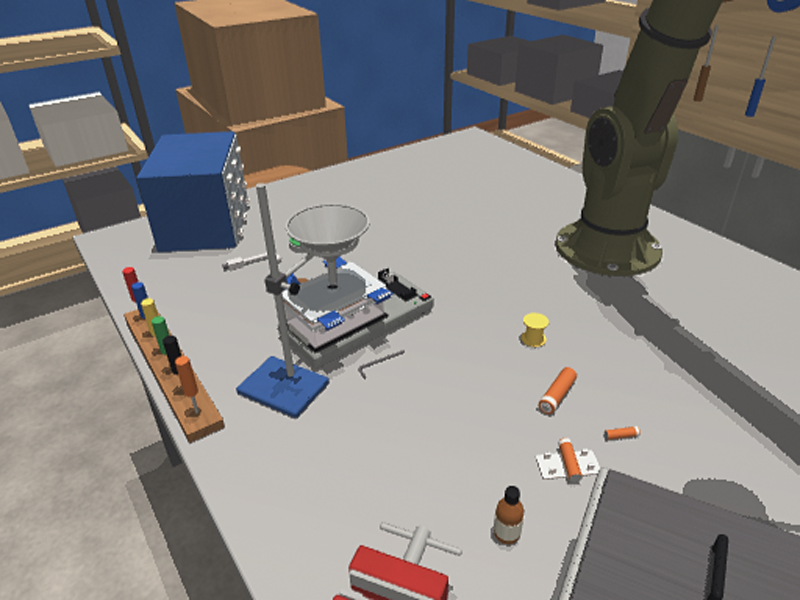

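View pics/top0.png

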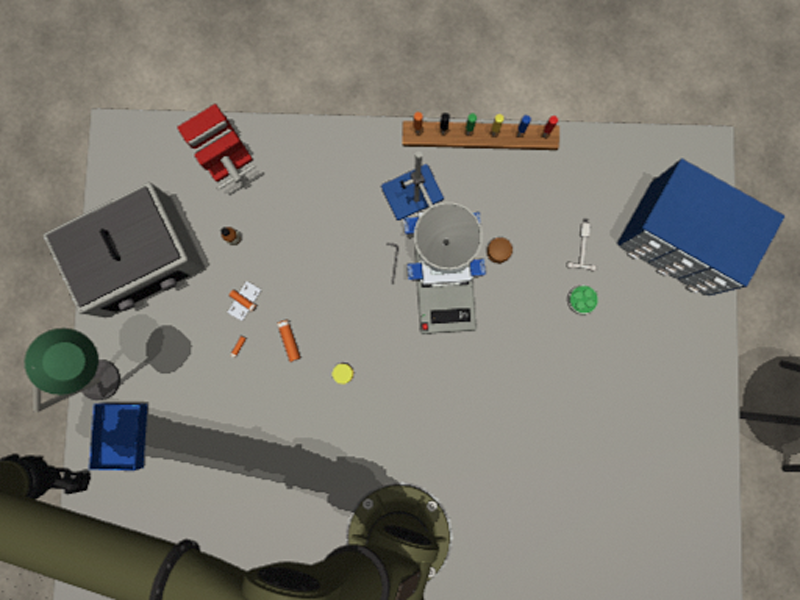

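Run:
```python
import cv2,numpy as np
t=cv2.imread("pics/raw_top0.png"); s=cv2.imread("pics/raw_scene0.png")
a=cv2.resize(t[170:240,135:205],(400,400),interpolation=cv2.INTER_CUBIC)
b=cv2.resize(s[270:320,330:410],(400,250),interpolation=cv2.INTER_CUBIC)
c=cv2.resize(t[125:220,240:325],(400,447),interpolation=cv2.INTER_CUBIC)
im=np.zeros((600,800,3),np.uint8); im[:400,:400]=a; im[:447,400:]=c; im[400:600,:400]=b[:200]
cv2.imwrite("pics/crop1.png",im)
d=cv2.resize(s[125:240,165:285],(800,767),interpolation=cv2.INTER_CUBIC)[:600]
cv2.imwrite("pics/crop2.png",cv2.resize(s[125:240,165:285],(626,600),interpolation=cv2.INTER_CUBIC))
```

```text
(no output)
```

View pics/crop1.png

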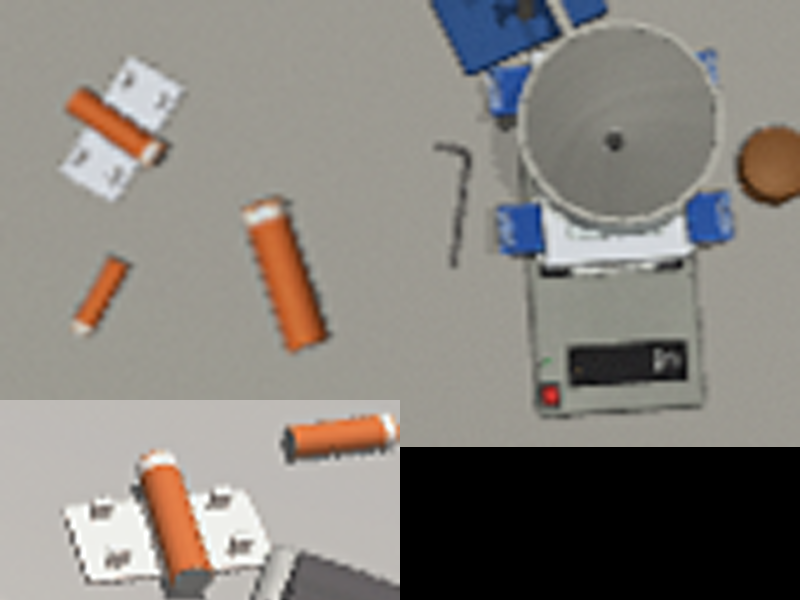

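View pics/crop2.png

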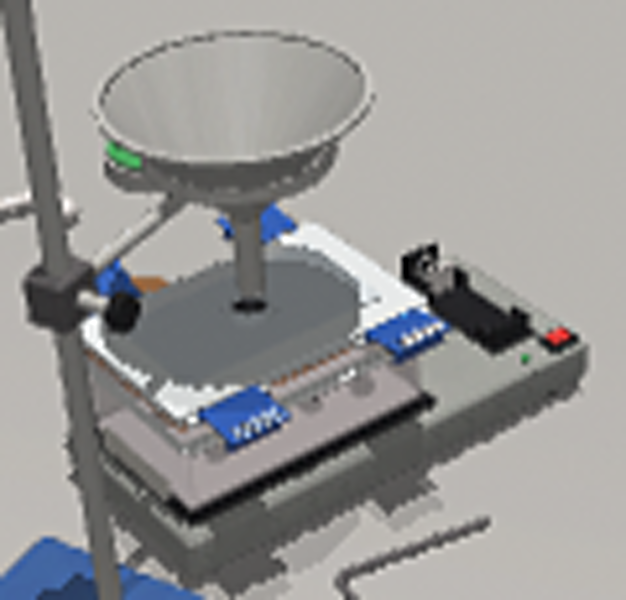

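```bash
cat > h.py <<'E'
import cv2,numpy as np
from scipy.optimize import least_squares
class Cam:
    def __init__(s,f,cx,cy,r,t):
        s.f=192/np.tan(np.radians(f)/2); s.K=np.array([[s.f,0,cx],[0,s.f,cy],[0,0,1]]); s.r=np.array(r);s.t=np.array(t)
        s.R=cv2.Rodrigues(s.r)[0]; s.c=-s.R.T@s.t
    def proj(s,P): return cv2.projectPoints(np.atleast_2d(np.array(P,float)),s.r,s.t,s.K,None)[0][:,0]
    def ray(s,p,z):
        d=s.R.T@np.linalg.inv(s.K)@np.array([p[0],p[1],1.]); return s.c+d*(z-s.c[2])/d[2]
SC=Cam(51.58779642142178,258.48442319151553,189.3525306172463,[0.77047946,2.46349144,-1.27886052],[0.44220911,-0.10428687,1.35161439])
TP=Cam(46.80598013516158,258.88673394361825,191.7240957415124,[2.19826577,-2.13433625,0.10397756],[-0.01192965,0.51866122,1.51647425])
def w(pose,P):
    x,y,a=pose; c,s=np.cos(a),np.sin(a); P=np.atleast_2d(np.array(P,float))/1000
    return np.c_[x+c*P[:,0]-s*P[:,1],y+s*P[:,0]+c*P[:,1],P[:,2]]
E
cat > a.py <<'E'
from h import *
t=cv2.imread("pics/raw_top0.png"); s=cv2.imread("pics/raw_scene0.png")
obs=[(TP,(269.3,212.1),(-180,62,32)),(TP,(304.8,210.4),(-180,-62,32)),(SC,(277.1,192.1),(-180,62,32))]
f=lambda p:np.concatenate([c.proj(w(p,P))[0]-u for c,u,P in obs])
r=least_squares(f,[.6,-.1,0]); p=r.x; print("shaker",p,r.fun)
for u in [(447/800*512,240/600*384)]: print("funnel",TP.ray((240+215/4.706,125+142/4.706),.225),)
# cell: orange centre
for n,u in dict(minus=(135+72/5.714,170+98/5.714),plus=(135+160/5.714,170+158/5.714)).items(): print(n,TP.ray(u,.013))
k=6
def ov(img,C,x0,y0,W,H,k):
    o=cv2.resize(img[y0:y0+H,x0:x0+W],None,fx=k,fy=k,interpolation=cv2.INTER_CUBIC)
    def line(P,col):
        q=(C.proj(w(p,P))-[x0-.5,y0-.5])*k; cv2.polylines(o,[np.int32(q*8)],False,col,1,cv2.LINE_AA,3)
    line([(-180,62,32),(-180,-62,32),(85,-62,32),(85,62,32),(-180,62,32)],(0,255,255))
    line([(-77,50,100),(-77,-50,100),(77,-50,100),(77,50,100),(-77,50,100)],(0,0,255))
    line([(-155,32.5,47),(-135,32.5,47)],(255,0,255)); line([(-155,-44.5,53),(-135,-44.5,53)],(255,0,255))
    for a,b,c in((-156.5,-20,-32),(-133.5,-20,-32),(-156.5,20,32),(-133.5,20,32)): line([(a,b,44),(a,c,44)],(0,255,0))
    for X in(-50,50):
      for S in(1,-1):
        for A,col in((1.57,(255,255,0)),(2.3,(0,255,0))):
          pt=lambda x,r:(x,S*(53.5+r*np.sin(A)),96-r*np.cos(A))
          line([pt(X-17,0),pt(X-17,29.5),pt(X+17,29.5),pt(X+17,0)],col)
    return o
a=ov(t,TP,258,130,64,90,6.6); b=ov(s,SC,175,140,112,100,3.36*1)
im=np.zeros((600,800,3),np.uint8); im[:594,:422]=a[:594,:422]; h,wd=b.shape[:2]; im[:h,424:424+wd]=b[:600,:376]
cv2.imwrite("pics/ov1.png",im)
E
python3 a.py
```

```text
shaker [ 0.63305192 -0.08107877  0.07325128] [-0.64635042 -0.11556774 -0.22580682  0.0122112  -0.36984166 -1.08507156]
funnel [ 0.6130514  -0.07650199  0.225     ]
minus [0.52484424 0.3950236  0.013     ]
plus [0.48941846 0.33893993 0.013     ]
```

View pics/ov1.png

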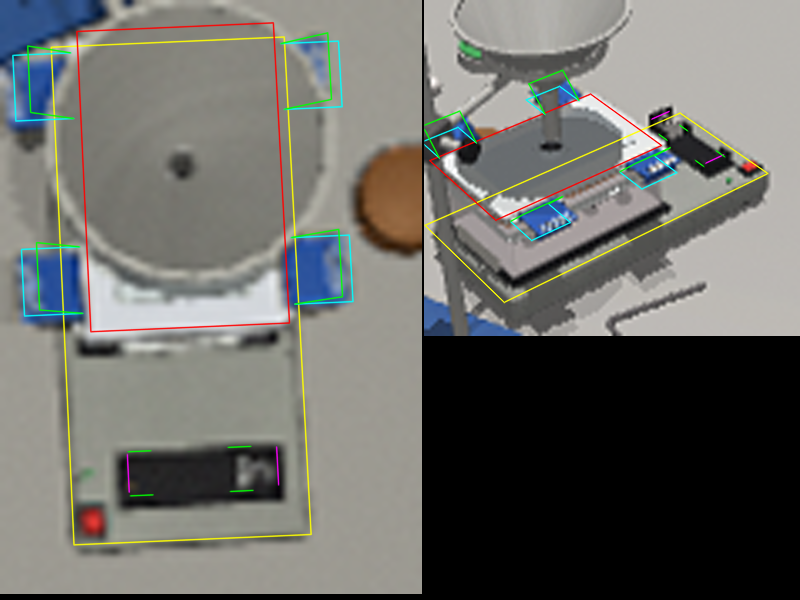

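```bash
cat > fit.py <<'E'
from h import *
t=cv2.imread("pics/raw_top0.png"); s=cv2.imread("pics/raw_scene0.png")
p0=np.array([.630,-.081,.073])
def box(X,S,A):
    o=[]
    for x in(X-17,X+17):
        for r in(1,29.5):
            for d in(1.5,4.5):  # outer offset
                o.append((x,S*(53.5+r*np.sin(A)+d*np.cos(A)),96-r*np.cos(A)+d*np.sin(A)))
    return o
def hc(pts):
    h=cv2.convexHull(np.float32(pts)); m=cv2.moments(h); return np.array([m['m10']/m['m00'],m['m01']/m['m00']]),m['m00'],h
def blob(img,C,X,S):
    c,_,h=hc(C.proj(w(p0,box(X,S,1.6)))); b,g,r=[img[...,i].astype(int) for i in range(3)]
    m=((b-r>45)&(b>90)).astype(np.uint8); n,l,st,ce=cv2.connectedComponentsWithStats(m)
    i=1+np.argmin(np.hypot(*(ce[1:]-c).T)+1000*(st[1:,4]<12)); ys,xs=np.where(l==i)
    q=np.r_[np.c_[xs-.5,ys-.5],np.c_[xs+.5,ys+.5],np.c_[xs+.5,ys-.5],np.c_[xs-.5,ys+.5]]
    return hc(q)[:2]
L=[(TP,t,-50,1,0),(TP,t,-50,-1,1),(SC,s,-50,1,0),(SC,s,50,1,2)]
B=[blob(i,C,X,S) for C,i,X,S,_ in L]
def hcp(p,k):
    C,i,X,S,a=L[k]; return hc(C.proj(w(p[:3],box(X,S,p[3+a]))))
def bay(img,C):
    c=C.proj(w(p0,[(-145,-5,40)]))[0]; g=img.max(2); m=(g<75).astype(np.uint8)
    n,l,st,ce=cv2.connectedComponentsWithStats(m); i=1+np.argmin(np.hypot(*(ce[1:]-c).T)+1000*(st[1:,4]<60))
    ys,xs=np.where(l==i); return cv2.minAreaRect(np.float32(np.c_[xs,ys]))
print(bay(t,TP))
for k,(c,a) in enumerate(B): print(k,c,a,hcp(np.r_[p0,1.6,1.6,1.6],k)[:2])
f=lambda p:np.concatenate([(hcp(p,k)[0]-B[k][0]) for k in range(4)]+[(p[3:]-1.65)*.5,[(p[2]-.073)*100]])
r=least_squares(f,np.r_[p0,1.6,1.6,1.6]); print(r.x,r.fun.round(2))
p=r.x[:3]; print("bay proj",TP.proj(w(p,[(-145,-5,44)])), "edges",TP.proj(w(p,[(-180,62,32),(-180,-62,32)])),SC.proj(w(p,[(-180,62,32)])))
# cell
def cell(img,C,g,z):
    h=cv2.cvtColor(img,cv2.COLOR_BGR2HSV); m=((h[...,0]<16)&(h[...,1]>150)&(h[...,2]>70)).astype(np.uint8)
    n,l,st,ce=cv2.connectedComponentsWithStats(m); i=1+np.argmin(np.hypot(*(ce[1:]-g).T)+1000*(st[1:,4]<20))
    ys,xs=np.where(l==i); return cv2.minAreaRect(np.float32(np.c_[xs,ys])),ce[i],st[i,4]
print(cell(t,TP,(154.5,191.5),0)); print(cell(s,SC,(364,294),0))
E
python3 fit.py
```

```text
((287.9882507324219, 201.8470458984375), (8.129830360412598, 24.54288101196289), 85.60128784179688)
0 [265.33660131 173.25      ] 102.0 (array([265.17545578, 172.82658093]), 88.18633335130289)
1 [305.39361702 170.69148936] 94.0 (array([306.41679669, 171.03260731]), 88.82629481656477)
2 [242.59548611 187.92881944] 96.0 (array([242.12776026, 189.31238502]), 94.30539514159318)
3 [211.42307692 204.06410256] 130.0 (array([210.02284132, 204.05794317]), 107.97089055425022)
[ 0.62891371 -0.07963268  0.0744832   1.64999831  1.65        1.65018006] [-0.5  -0.12  0.59  0.59  0.12  1.2  -0.77 -0.17 -0.    0.    0.    0.15]
bay proj [[287.36675143 201.93073119]] edges [[268.26662842 213.19045062]
 [304.19455001 211.5735437 ]] [[278.14510479 190.72657472]]
(((153.63424682617188, 191.09396362304688), (14.418481826782227, 4.1780829429626465), 34.99202346801758), array([153.58730159, 191.07936508]), np.int32(63))
(((364.20001220703125, 293.60003662109375), (22.13594627380371, 7.5894670486450195), 71.56505584716797), array([364.25149701, 293.48502994]), np.int32(167))
```

```bash
cat > m.py <<'E'
from h import *
from station import robot
from scipy.spatial.transform import Rotation as R
SH=(0.629,-0.080,0.0745)
def cur():
    s=robot.get_state(); q=s["tool_rot"]; return s,np.array(s["tool_pos"]),R.from_quat(np.r_[q[1:],q[0]])
def down(az):  # tool x at azimuth az (deg), z down
    a=np.radians(az); x=np.array([np.cos(a),np.sin(a),0]); z=np.array([0,0,-1.]); return R.from_matrix(np.c_[x,np.cross(z,x),z])
def go(pos,rot):
    s,p,r=cur(); d=r.inv().apply(np.array(pos)-p)*1000; v=np.degrees((r.inv()*rot).as_rotvec())
    print("slide",d.round(1),"twist",v.round(2),"rows>=",int(np.ceil(max(np.linalg.norm(d)/41.7,np.linalg.norm(v)/7.16))))
def show():
    s,p,r=cur(); print("t",round(s["t"],2),"q",np.round(s["joint_pos"],3),"p",p.round(4),"F",np.round(s["force"],2),"w",round(s["grip_width"],4)); print(r.as_matrix().round(3))
E
python3 - <<'E'
from m import *
c=[.507,.367,.013]; print("cell proj",TP.proj([c])+0,SC.proj([c]))
d=np.array([np.cos(np.radians(-124)),np.sin(np.radians(-124)),0])
print(TP.proj([np.array(c)-.0325*d,np.array(c)+.0325*d]),SC.proj([np.array(c)-.0325*d,np.array(c)+.0325*d]))
go([.507,.367,.10],down(236))
E
```

```text
cell proj [[155.28396222 192.43144337]] [[364.37742888 294.13830449]]
[[147.91227147 187.066674  ]
 [162.67494979 197.81025604]] [[367.81978873 306.35715077]
 [361.13972018 282.64587881]]
slide [-400.  -168.   130.7] twist [-9.000e-02 -5.000e-02 -7.037e+01] rows>= 11
```

Request:
step_arm(
  rows=[
    {"slide": [-400,-166,130],"twist": [0,0,-70.4],"hand": 0.6},
    {"slide": [-400,-166,130],"twist": [0,0,-70.4],"hand": 0.6},
    {"slide": [-400,-166,130],"twist": [0,0,-70.4],"hand": 0.6},
    {"slide": [-400,-166,130],"twist": [0,0,-70.4],"hand": 0.6},
    {"slide": [-400,-166,130],"twist": [0,0,-70.4],"hand": 0.6},
    {"slide": [-400,-166,130],"twist": [0,0,-70.4],"hand": 0.6},
    {"slide": [-400,-166,130],"twist": [0,0,-70.4],"hand": 0.6},
    {"slide": [-400,-166,130],"twist": [0,0,-70.4],"hand": 0.6},
    {"slide": [-400,-166,130],"twist": [0,0,-70.4],"hand": 0.6},
    {"slide": [-400,-166,130],"twist": [0,0,-70.4],"hand": 0.6},
    {"slide": [-400,-166,130],"twist": [0,0,-70.4],"hand": 0.6},
    {"slide": [-400,-166,130],"twist": [0,0,-70.4],"hand": 0.6},
    {"slide": [-400,-166,130],"twist": [0,0,-70.4],"hand": 0.6},
    {"slide": [-400,-166,130],"twist": [0,0,-70.4],"hand": 0.6},
    {"slide": [-400,-166,130],"twist": [0,0,-70.4],"hand": 0.6},
  ],
)

```text
t: 1.35
tool_pos: [0.5063, 0.3712, 0.1014]
tool_rot: [-0.0, -0.471, 0.882, 0.001]
force: [0.0, 0.9, 0.3]
grip_width: 0.0511
gripper_force: 0.0
```

Run:
```python
from m import *
show(); go([.508,.368,.006],down(236))
```

```text
t 1.35 q [-0.677  0.363  0.003  1.662 -0.003  1.116  1.878] p [0.5063 0.3712 0.1014] F [0.01 0.92 0.32] w 0.0511
[[-0.557 -0.83  -0.001]
 [-0.83   0.557  0.001]
 [-0.     0.001 -1.   ]]
slide [ 1.7 -3.4 95.4] twist [0.07 0.02 0.14] rows>= 3
```

Request:
step_arm(
  rows=[
    {"slide": [1.5,-3,40],"twist": [0,0,0],"hand": 0.6},
    {"slide": [1.5,-3,75],"twist": [0,0,0],"hand": 0.6},
    {"slide": [1.5,-3,95],"twist": [0,0,0],"hand": 0.6},
    {"slide": [1.5,-3,95],"twist": [0,0,0],"hand": 0.6},
    {"slide": [1.5,-3,95],"twist": [0,0,0],"hand": 0.6},
    {"slide": [1.5,-3,95],"twist": [0,0,0],"hand": 0.0},
    {"slide": [1.5,-3,95],"twist": [0,0,0],"hand": 0.0},
    {"slide": [1.5,-3,95],"twist": [0,0,0],"hand": 0.0},
    {"slide": [1.5,-3,95],"twist": [0,0,0],"hand": 0.0},
    {"slide": [1.5,-3,95],"twist": [0,0,0],"hand": 0.0},
    {"slide": [1.5,-3,95],"twist": [0,0,0],"hand": 0.0},
    {"slide": [1.5,-3,95],"twist": [0,0,0],"hand": 0.0},
  ],
  newtons=30,
)

```text
t: 2.35
tool_pos: [0.5028, 0.3772, 0.0127]
tool_rot: [0.0, -0.473, 0.881, 0.006]
force: [-16.4, 2.8, 28.6]
grip_width: 0.0168
gripper_force: 32.0
```

Run:
```python
from m import *
show()
from station import vision
for n in("scene","top"):
    cv2.imwrite(f"pics/raw_{n}1.png",vision.snapshot(n)["color"])
s=cv2.imread("pics/raw_scene1.png");cv2.imwrite("pics/g1.png",cv2.resize(s[225:335,310:430],(654,600),interpolation=cv2.INTER_CUBIC))
```

```text
t 2.35 q [-0.676  0.461 -0.005  1.725 -0.011  0.953  1.884] p [0.5028 0.3772 0.0127] F [-16.43   2.78  28.58] w 0.0168
[[-0.552 -0.834 -0.005]
 [-0.834  0.552  0.011]
 [-0.006  0.01  -1.   ]]
```

View pics/g1.png

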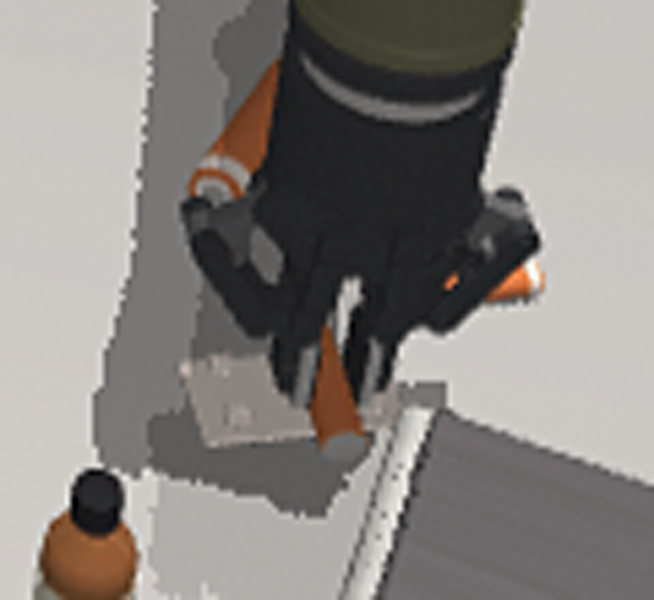

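Request:
step_arm(
  rows=[
    {"slide": [0,0,-10],"twist": [0,0,0],"hand": 0.2},
    {"slide": [0,0,-30],"twist": [0,0,0],"hand": 0.35},
    {"slide": [0,0,-50],"twist": [0,0,0],"hand": 0.35},
    {"slide": [0,0,-64],"twist": [0,0,0],"hand": 0.35},
    {"slide": [0,0,-64],"twist": [0,0,0],"hand": 0.35},
    {"slide": [0,0,-64],"twist": [0,0,0],"hand": 0.35},
    {"slide": [0,0,-64],"twist": [0,0,0],"hand": 0.35},
  ],
)

```text
t: 3.03
tool_pos: [0.508, 0.3673, 0.0697]
tool_rot: [-0.0, -0.47, 0.882, 0.0]
force: [0.3, -0.0, -0.8]
grip_width: 0.0299
gripper_force: 0.0
```

Run:
```python
from m import *
show()
from station import vision
for n in("scene","top"):
    cv2.imwrite(f"pics/raw_{n}2.png",vision.snapshot(n)["color"])
s,p,r=cur()
print("tcp px",SC.proj([p]),TP.proj([p]))
def cell(img,g):
    h=cv2.cvtColor(img,cv2.COLOR_BGR2HSV); m=((h[...,0]<16)&(h[...,1]>150)&(h[...,2]>50)).astype(np.uint8)
    n,l,st,ce=cv2.connectedComponentsWithStats(m); i=1+np.argmin(np.hypot(*(ce[1:]-g).T)+1000*(st[1:,4]<20))
    ys,xs=np.where(l==i); return cv2.minAreaRect(np.float32(np.c_[xs,ys])),ce[i],st[i]
for k in(0,2): print(cell(cv2.imread(f"pics/raw_scene{k}.png"),(364,294)))
a=cv2.imread("pics/raw_scene2.png")[240:330,320:420]; b=cv2.imread("pics/raw_top2.png")[150:230,110:200]
im=np.zeros((600,800,3),np.uint8); im[:360,:400]=cv2.resize(a,(400,360),interpolation=2); im[:356,400:]=cv2.resize(b,(400,356),interpolation=2)
cv2.imwrite("pics/g2.png",im[:360])
```

```text
t 3.03 q [-0.672  0.394  0.005  1.69  -0.002  1.059  1.884] p [0.508  0.3673 0.0697] F [ 0.32 -0.01 -0.79] w 0.0299
[[-0.557 -0.83  -0.001]
 [-0.83   0.557 -0.   ]
 [ 0.001  0.001 -1.   ]]
tcp px [[367.62445094 276.54452875]] [[151.51918407 190.45486915]]
(((364.20001220703125, 293.60003662109375), (22.13594627380371, 7.5894670486450195), 71.56505584716797), array([364.25149701, 293.48502994]), array([358, 283,  14,  23, 167], dtype=int32))
(((364.1000061035156, 291.3000183105469), (20.871028900146484, 7.589465141296387), 71.56504821777344), array([364.        , 291.47468354]), array([358, 281,  14,  22, 158], dtype=int32))
```

View pics/g2.png

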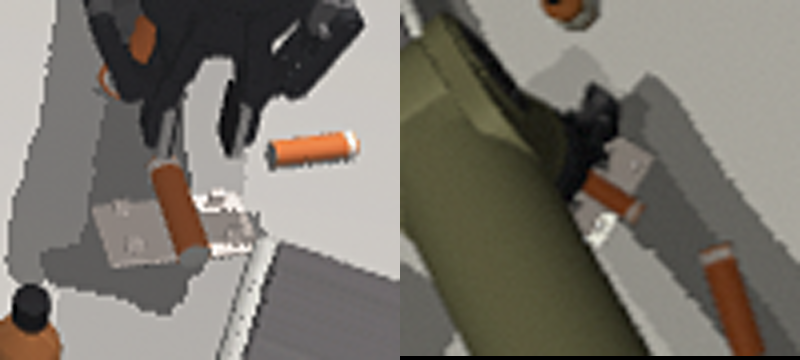

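```bash
cat >> m.py <<'E'
def tilt(az,a): # tool x azimuth, tool z leaning towards -x side by a deg (low corner at +x)
    return down(az)*R.from_euler('y',-a,degrees=True)
E
python3 - <<'E'
from m import *
for n,P,z in(("corners",[(133,57),(185,92),(113,200),(60,165)],.004),("blocks",[(130,80),(165,102),(85,158),(113,180)],.014)):
    W=np.array([TP.ray((135+(x+.5)/5.714-.5,170+(y+.5)/5.714-.5),z) for x,y in P]); print(n,W.mean(0),W.round(3).tolist())
r=tilt(236,45); print(r.as_matrix().round(3))
c=np.array([.507,.3665,.0075]); x=r.apply([1,0,0]); tcp=c-.011*x; print(tcp,x)
go(tcp+[0,0,.05],r); go(tcp,r)
E
```

```text
corners [0.50926162 0.3664377  0.004     ] [[0.554, 0.362, 0.004], [0.533, 0.329, 0.004], [0.465, 0.37, 0.004], [0.485, 0.404, 0.004]]
blocks [0.5073639  0.36369309 0.014     ] [[0.538, 0.361, 0.014], [0.525, 0.339, 0.014], [0.489, 0.386, 0.014], [0.476, 0.368, 0.014]]
[[-0.395 -0.829  0.395]
 [-0.586  0.559  0.586]
 [-0.707  0.    -0.707]]
[0.5113495  0.3729484  0.01527817] [-0.39540909 -0.58621809 -0.70710678]
slide [-7.1  0.9  3.7] twist [  0.08 -45.12   0.06] rows>= 7
slide [-7.2  0.8 53.7] twist [  0.08 -45.12   0.06] rows>= 7
```

Request:
step_arm(
  rows=[
    {"slide": [-7,1,4],"twist": [0,-45,0],"hand": 0.45},
    {"slide": [-7,1,4],"twist": [0,-45,0],"hand": 0.45},
    {"slide": [-7,1,4],"twist": [0,-45,0],"hand": 0.45},
    {"slide": [-7,1,4],"twist": [0,-45,0],"hand": 0.45},
    {"slide": [-7,1,4],"twist": [0,-45,0],"hand": 0.45},
    {"slide": [-7,1,4],"twist": [0,-45,0],"hand": 0.45},
    {"slide": [-7,1,4],"twist": [0,-45,0],"hand": 0.45},
    {"slide": [-7,1,4],"twist": [0,-45,0],"hand": 0.45},
    {"slide": [-7,1,4],"twist": [0,-45,0],"hand": 0.45},
    {"slide": [-7,1,4],"twist": [0,-45,0],"hand": 0.45},
  ],
)

```text
t: 3.97
tool_pos: [0.5058, 0.3711, 0.0471]
tool_rot: [0.291, -0.446, 0.83, 0.166]
force: [-0.4, -1.2, -1.8]
grip_width: 0.0388
gripper_force: 0.0
```

Run:
```python
from m import *
show()
r=tilt(236,45); c=np.array([.507,.3665,.0075]); x=r.apply([1,0,0]); go(c-.011*x,r)
```

```text
t 3.97 q [ 0.375  0.307 -0.927  2.209 -0.582  0.175  2.648] p [0.5058 0.3711 0.0471] F [-0.44 -1.17 -1.85] w 0.0388
[[-0.433 -0.836  0.336]
 [-0.643  0.548  0.535]
 [-0.631  0.016 -0.776]]
slide [16.5 -4.1 27.6] twist [ 1.18 -5.87 -0.03] rows>= 1
```

Run:
```python
from m import *
r=tilt(236,28); c=np.array([.5048,.3632,.0075]); x=r.apply([1,0,0]); t=c-.011*x; print(t); go(t+[0,0,.05],r)
# relative to commanded pose: reconstruct
s,p,q=cur()
r0=down(236)
p0=np.array([.508,.3673,.0697])+R.from_matrix([[-.557,-.83,-.001],[-.83,.557,0],[.001,.001,-1]]).apply([-.007,.001,.004])
rc=r0*R.from_euler('y',-45,degrees=True)
for T in(t+[0,0,.05],t): print("from commanded",(rc.inv().apply(T-p0)*1000).round(1),np.degrees((rc.inv()*r).as_rotvec()).round(1))
```

```text
[0.51023112 0.37125196 0.01266419]
slide [-11.8  -3.3 -10.5] twist [ 1.17 11.13  0.15] rows>= 2
from commanded [ 3.9 -0.7  0.4] [ 0. 17.  0.]
from commanded [39.2 -0.7 35.8] [ 0. 17.  0.]
```

Request:
step_arm(
  rows=[
    {"slide": [4,-0.7,0.4],"twist": [0,6,0],"hand": 0.45},
    {"slide": [4,-0.7,0.4],"twist": [0,12,0],"hand": 0.45},
    {"slide": [4,-0.7,0.4],"twist": [0,17,0],"hand": 0.45},
    {"slide": [4,-0.7,0.4],"twist": [0,17,0],"hand": 0.45},
    {"slide": [4,-0.7,0.4],"twist": [0,17,0],"hand": 0.45},
    {"slide": [4,-0.7,0.4],"twist": [0,17,0],"hand": 0.45},
  ],
)

```text
t: 4.47
tool_pos: [0.5053, 0.3715, 0.0455]
tool_rot: [0.166, -0.467, 0.863, 0.098]
force: [-0.0, -0.3, 0.3]
grip_width: 0.0382
gripper_force: 0.0
```

Run:
```python
from m import *
show()
r=tilt(236,28); c=np.array([.5048,.3632,.0075]); x=r.apply([1,0,0]); t=c-.011*x; print(t); go(t,r)
```

```text
t 4.47 q [-0.221  0.258 -0.396  2.015 -0.127  0.538  2.074] p [0.5053 0.3715 0.0455] F [-0.01 -0.33  0.34] w 0.0382
[[-0.508 -0.839  0.195]
 [-0.774  0.544  0.325]
 [-0.379  0.014 -0.925]]
[0.51023112 0.37125196 0.01266419]
slide [10.1 -4.7 31.2] twist [ 1.19 -5.74  0.6 ] rows>= 1
```

Request:
step_arm(
  rows=[
    {"slide": [2.5,-4.4,12.7],"twist": [1,-5.7,0.6],"hand": 0.45},
    {"slide": [2.5,-4.4,12.7],"twist": [1,-5.7,0.6],"hand": 0.45},
    {"slide": [6,-4.6,22],"twist": [1,-5.7,0.6],"hand": 0.45},
    {"slide": [10,-4.7,31],"twist": [1,-5.7,0.6],"hand": 0.45},
    {"slide": [10,-4.7,31],"twist": [1,-5.7,0.6],"hand": 0.45},
    {"slide": [10,-4.7,31],"twist": [1,-5.7,0.6],"hand": 0.45},
  ],
)

```text
t: 4.97
tool_pos: [0.512, 0.3686, 0.0127]
tool_rot: [0.212, -0.453, 0.858, 0.114]
force: [1.6, 1.7, 0.7]
grip_width: 0.0385
gripper_force: 0.8
```

Run:
```python
from m import *
show()
r=tilt(236,28); c=np.array([.5048,.3632,.0075]); x=r.apply([1,0,0]); t=c-.011*x; print(t); go(t,r)
```

```text
t 4.97 q [-0.15   0.295 -0.442  2.101 -0.221  0.334  2.189] p [0.512  0.3686 0.0127] F [1.59 1.75 0.68] w 0.0385
[[-0.499 -0.827  0.261]
 [-0.73   0.563  0.388]
 [-0.467  0.003 -0.884]]
[0.51023112 0.37125196 0.01266419]
slide [-1.1  3.   0.6] twist [ 0.04 -0.15 -0.31] rows>= 1
```

Request:
step_arm(
  rows=[
    {"slide": [-1,3,0],"twist": [0,0,0],"hand": 0.45},
    {"slide": [-1,3,0],"twist": [0,0,0],"hand": 0.45},
    {"slide": [-1,3,0],"twist": [0,0,0],"hand": 0.0},
    {"slide": [-1,3,0],"twist": [0,0,0],"hand": 0.0},
    {"slide": [-1,3,0],"twist": [0,0,0],"hand": 0.0},
    {"slide": [-1,3,0],"twist": [0,0,0],"hand": 0.0},
    {"slide": [-1,3,0],"twist": [0,0,0],"hand": 0.0},
    {"slide": [-1,3,0],"twist": [0,0,0],"hand": 0.0},
  ],
  newtons=50,
)

```text
t: 5.63
tool_pos: [0.5087, 0.3706, 0.0129]
tool_rot: [0.211, -0.454, 0.858, 0.114]
force: [-0.4, 0.5, 1.0]
grip_width: 0.0159
gripper_force: 48.3
```

Run:
```python
from m import *
show()
s,p,r=cur(); print("up100 in tool:",(r.inv().apply([0,0,.1])*1000).round(1))
```

```text
t 5.63 q [-0.16   0.291 -0.439  2.105 -0.218  0.334  2.179] p [0.5087 0.3706 0.0129] F [-0.42  0.53  0.99] w 0.0159
[[-0.499 -0.827  0.26 ]
 [-0.731  0.562  0.387]
 [-0.466  0.003 -0.885]]
up100 in tool: [-46.6   0.3 -88.5]
```

Request:
step_arm(
  rows=[
    {"slide": [-9,0,-18],"twist": [0,0,0],"hand": 0.0},
    {"slide": [-18,0,-36],"twist": [0,0,0],"hand": 0.0},
    {"slide": [-46,0,-88],"twist": [0,0,0],"hand": 0.0},
    {"slide": [-46,0,-88],"twist": [0,0,0],"hand": 0.0},
    {"slide": [-46,0,-88],"twist": [0,0,0],"hand": 0.0},
    {"slide": [-46,0,-88],"twist": [0,0,0],"hand": 0.0},
  ],
)

```text
t: 6.13
tool_pos: [0.5097, 0.3702, 0.1136]
tool_rot: [0.213, -0.454, 0.858, 0.113]
force: [-0.1, -0.9, -0.4]
grip_width: 0.016
gripper_force: 48.4
```

Run:
```python
from m import *
show()
from station import vision
for n in("scene","top"):
    cv2.imwrite(f"pics/raw_{n}3.png",vision.snapshot(n)["color"])
s,p,r=cur(); print(SC.proj([p]),TP.proj([p]))
cx,cy=SC.proj([p])[0].astype(int)
s=cv2.imread("pics/raw_scene3.png");cv2.imwrite("pics/g3.png",cv2.resize(s[cy-45:cy+45,cx-50:cx+50],(660,594),interpolation=cv2.INTER_CUBIC))
```

```text
t 6.13 q [-0.129  0.124 -0.454  2.041 -0.254  0.553  2.163] p [0.5097 0.3702 0.1136] F [-0.12 -0.88 -0.45] w 0.016
[[-0.498 -0.827  0.262]
 [-0.73   0.563  0.387]
 [-0.468  0.001 -0.884]]
[[371.68571    263.23178744]] [[147.57403299 189.1388116 ]]
```

View pics/g3.png

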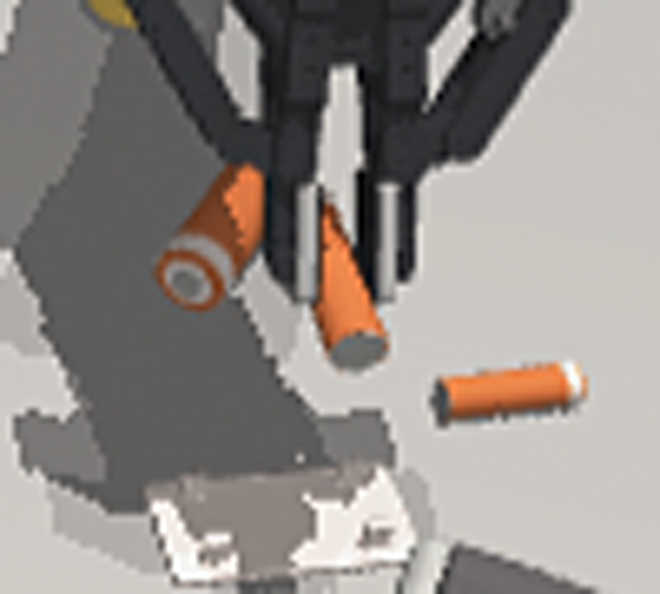

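Run:
```python
from m import *
s,p,r=cur()
u=(321+357.5/6.6-.5,218+352.5/6.6-.5); m=SC.ray(u,p[2]+.0001); print("minus",m)
x=r.apply([1,0,0]); h=np.array([x[0],x[1],0]); h/=np.linalg.norm(h); y=r.apply([0,1,0])
d=m-p; print("along cell dir from tcp",d@h*1000,"lateral",d@y*1000, h)
# predicted axis edges: check orange orientation with level cell
cen=m+.0325*h; print(cen, SC.proj([m,m+.02*h,m+.065*h]), (SC.proj([m,m+.02*h])-[321-.5,218-.5])*6.6)
```

```text
minus [0.51902097 0.38725598 0.11076483]
along cell dir from tcp -20.999205588362358 lateral 0.9790160123738905 [-0.56421425 -0.82562841  0.        ]
[0.50068401 0.36042306 0.11076483] [[374.66666667 270.90909091]
 [372.31334733 263.55205357]
 [367.35155773 248.04031626]] [[357.5        352.5       ]
 [341.96809236 303.94355354]]
```

```bash
cat >> m.py <<'E'
def S(x,y,z): return w(SH,[(x,y,z)])[0]
E
python3 - <<'E'
from m import *
show(); go([.61,.17,.18],tilt(160,28))
E
```

```text
t 6.23 q [-0.129  0.126 -0.454  2.044 -0.254  0.553  2.163] p [0.508  0.3693 0.1107] F [-0.01  0.22 -0.69] w 0.0158
[[-0.5   -0.827  0.258]
 [-0.731  0.562  0.386]
 [-0.464  0.004 -0.886]]
slide [  62.6 -196.2 -112. ] twist [35.55 -0.44 66.92] rows>= 11
```

Request:
step_arm(
  rows=[
    {"slide": [0,0,-40],"twist": [0,0,0],"hand": 0.0},
    {"slide": [62,-196,-112],"twist": [35.5,-0.4,66.9],"hand": 0.0},
    {"slide": [62,-196,-112],"twist": [35.5,-0.4,66.9],"hand": 0.0},
    {"slide": [62,-196,-112],"twist": [35.5,-0.4,66.9],"hand": 0.0},
    {"slide": [62,-196,-112],"twist": [35.5,-0.4,66.9],"hand": 0.0},
    {"slide": [62,-196,-112],"twist": [35.5,-0.4,66.9],"hand": 0.0},
    {"slide": [62,-196,-112],"twist": [35.5,-0.4,66.9],"hand": 0.0},
    {"slide": [62,-196,-112],"twist": [35.5,-0.4,66.9],"hand": 0.0},
    {"slide": [62,-196,-112],"twist": [35.5,-0.4,66.9],"hand": 0.0},
    {"slide": [62,-196,-112],"twist": [35.5,-0.4,66.9],"hand": 0.0},
    {"slide": [62,-196,-112],"twist": [35.5,-0.4,66.9],"hand": 0.0},
    {"slide": [62,-196,-112],"twist": [35.5,-0.4,66.9],"hand": 0.0},
    {"slide": [62,-196,-112],"twist": [35.5,-0.4,66.9],"hand": 0.0},
    {"slide": [62,-196,-112],"twist": [35.5,-0.4,66.9],"hand": 0.0},
  ],
)

```text
t: 7.4
tool_pos: [0.6098, 0.1736, 0.179]
tool_rot: [0.237, 0.167, 0.956, -0.041]
force: [0.4, 0.6, -0.6]
grip_width: 0.016
gripper_force: 48.4
```

Run:
```python
from m import *
show(); go(S(-145,14-10.5,120),tilt(94.3,28))
```

```text
t 7.4 q [-0.151  0.108 -0.393  1.908  0.541  0.883  0.393] p [0.6098 0.1736 0.179 ] F [ 0.36  0.6  -0.64] w 0.016
[[-0.832  0.339  0.439]
 [ 0.3    0.941 -0.158]
 [-0.467  0.001 -0.884]]
slide [  53.7 -288.1   38.2] twist [30.86 -0.17 58.19] rows>= 10
```

Run:
```python
from m import *
go([.50,.07,.16],tilt(115,28))
```

```text
slide [  69.1 -134.7  -15.1] twist [21.17 -0.17 39.9 ] rows>= 7
```

Request:
step_arm(
  rows=[
    {"slide": [69,-135,-15],"twist": [21.2,0,39.9],"hand": 0.0},
    {"slide": [69,-135,-15],"twist": [21.2,0,39.9],"hand": 0.0},
    {"slide": [69,-135,-15],"twist": [21.2,0,39.9],"hand": 0.0},
    {"slide": [69,-135,-15],"twist": [21.2,0,39.9],"hand": 0.0},
    {"slide": [69,-135,-15],"twist": [21.2,0,39.9],"hand": 0.0},
    {"slide": [69,-135,-15],"twist": [21.2,0,39.9],"hand": 0.0},
    {"slide": [69,-135,-15],"twist": [21.2,0,39.9],"hand": 0.0},
    {"slide": [69,-135,-15],"twist": [21.2,0,39.9],"hand": 0.0},
    {"slide": [69,-135,-15],"twist": [21.2,0,39.9],"hand": 0.0},
    {"slide": [69,-135,-15],"twist": [21.2,0,39.9],"hand": 0.0},
  ],
)

```text
t: 8.23
tool_pos: [0.5003, 0.0669, 0.1613]
tool_rot: [0.203, 0.522, 0.818, -0.13]
force: [-0.2, 0.0, 0.8]
grip_width: 0.0161
gripper_force: 48.6
```

Run:
```python
from m import *
show(); go(S(-145,14-10.5,110),tilt(94.3,28))
```

```text
t 8.23 q [-0.156  0.073 -0.383  1.982  0.552  1.204 -0.336] p [0.5003 0.0669 0.1613] F [-0.23  0.03  0.76] w 0.0161
[[-0.373  0.907  0.197]
 [ 0.801  0.422 -0.424]
 [-0.468  0.    -0.884]]
slide [-93.6 -79.7 107.6] twist [ 9.68 -0.1  18.24] rows>= 4
```

Request:
step_arm(
  rows=[
    {"slide": [-94,-80,108],"twist": [9.7,0,18.2],"hand": 0.0},
    {"slide": [-94,-80,108],"twist": [9.7,0,18.2],"hand": 0.0},
    {"slide": [-94,-80,108],"twist": [9.7,0,18.2],"hand": 0.0},
    {"slide": [-94,-80,108],"twist": [9.7,0,18.2],"hand": 0.0},
    {"slide": [-94,-80,108],"twist": [9.7,0,18.2],"hand": 0.0},
    {"slide": [-94,-80,108],"twist": [9.7,0,18.2],"hand": 0.0},
    {"slide": [-94,-80,108],"twist": [9.7,0,18.2],"hand": 0.0},
  ],
)

```text
t: 8.82
tool_pos: [0.4844, -0.087, 0.1107]
tool_rot: [0.177, 0.66, 0.711, -0.163]
force: [-0.6, 1.3, -0.9]
grip_width: 0.016
gripper_force: 48.5
```

Run:
```python
from m import *
from station import vision
show()
for n in("scene","top"): cv2.imwrite(f"pics/raw_{n}4.png",vision.snapshot(n)["color"])
go(S(-145,14-10.5,60),tilt(94.3,28))
s,p,r=cur(); c=p+.0105*np.array([-.0744,.9972,0]); print("pred cell centre px",SC.proj([c]),TP.proj([c]))
x0,y0=int(SC.proj([c])[0,0])-40,int(SC.proj([c])[0,1])-32
a=cv2.resize(cv2.imread("pics/raw_scene4.png")[y0:y0+75,x0:x0+100],(800,600),interpolation=cv2.INTER_CUBIC)
print(x0,y0); cv2.imwrite("pics/g4.png",a)
```

```text
t 8.82 q [-0.003  0.119 -0.233  2.044  0.566  1.134 -0.445] p [ 0.4844 -0.087   0.1107] F [-0.57  1.31 -0.87] w 0.016
[[-0.065  0.997  0.036]
 [ 0.882  0.075 -0.466]
 [-0.467  0.001 -0.884]]
slide [22.7 -1.3 45.9] twist [ 0.17 -0.14  0.03] rows>= 2
pred cell centre px [[257.91562215 165.14422299]] [[282.46227795 200.22003175]]
217 133
```

View pics/g4.png

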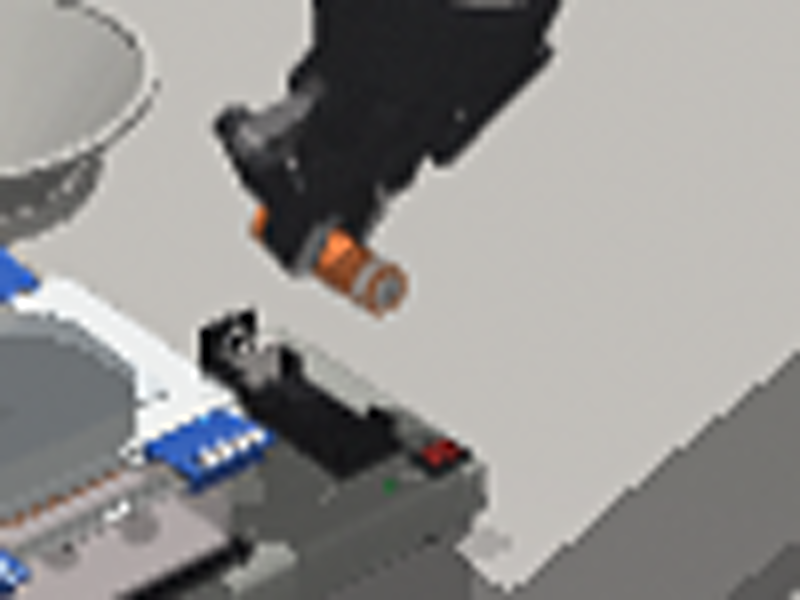

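Run:
```python
from m import *
s,p,r=cur(); yh=np.array([-.0744,.9972,0]); xh=np.array([.9972,.0744,0])
u=np.array((217+385.5/8-.5,133+290.5/8-.5))
P=p+[0,0,0]; g=SC.proj([p+(.0105+.0325)*yh])[0]; print(u,g)
m=SC.ray(u,p[2]); d=m-p; print("along",d@yh*1000,"lat",d@xh*1000)
# edges slope prediction (px/px) of level axis
q=SC.proj([p+.02*yh,p+.043*yh]); print("slope level",(q[1]-q[0])[1]/(q[1]-q[0])[0])
q=SC.proj([S(-145,-20,44),S(-145,20,44)]); print("bay slope",(q[1]-q[0])[1]/(q[1]-q[0])[0])
```

```text
[264.6875 168.8125] [265.24767922 169.9262284 ]
along 37.57420401217161 lat -2.4463623554580254
slope level 0.6522051532617509
bay slope 0.7015203605952459
```

Request:
step_arm(
  rows=[
    {"slide": [12,-1.3,24],"twist": [0,0,0],"hand": 0.0},
    {"slide": [19,-1.3,38],"twist": [0,0,0],"hand": 0.0},
    {"slide": [23.7,-1.3,47.5],"twist": [0,0,0],"hand": 0.0},
    {"slide": [23.7,-1.3,47.5],"twist": [0,0,0],"hand": 0.0},
    {"slide": [23.7,-1.3,47.5],"twist": [0,0,0],"hand": 0.0},
    {"slide": [23.7,-1.3,47.5],"twist": [0,0,0],"hand": 0.0},
  ],
)

```text
t: 9.42
tool_pos: [0.4844, -0.0881, 0.0585]
tool_rot: [0.178, 0.66, 0.711, -0.163]
force: [-0.3, 0.7, -0.8]
grip_width: 0.0158
gripper_force: 48.5
```

```bash
cat >> m.py <<'E'
def sf():
    s,p,r=cur(); c,n=np.cos(SH[2]),np.sin(SH[2]); d=p-[SH[0],SH[1],0]; F=s["force"]
    print("TCP in shaker mm",np.round([1000*(c*d[0]+n*d[1]),1000*(-n*d[0]+c*d[1]),1000*d[2]],1),"F sh",np.round([c*F[0]+n*F[1],-n*F[0]+c*F[1],F[2]],2),"t",round(s["t"],2))
def goS(x,y,z,rot): go(S(x,y,z),rot)
E
python3 - <<'E'
from m import *
sf(); show(); goS(-145,3.5-5,58,tilt(94.3,28)); goS(-145,3.5-10,58,tilt(94.3,28)); goS(-145,3.5-15,58,tilt(94.3,28))
E
```

```text
TCP in shaker mm [-144.8    2.7   58.5] F sh [-0.24  0.76 -0.79] t 9.42
t 9.42 q [-0.011  0.195 -0.227  2.084  0.618  1.044 -0.527] p [ 0.4844 -0.0881  0.0585] F [-0.29  0.74 -0.79] w 0.0158
[[-0.065  0.997  0.037]
 [ 0.881  0.075 -0.466]
 [-0.468  0.003 -0.884]]
slide [-3.5 -0.2  2.4] twist [ 0.13 -0.1  -0.07] rows>= 1
slide [-7.9 -0.2  4.8] twist [ 0.13 -0.1  -0.07] rows>= 1
slide [-12.3  -0.2   7.1] twist [ 0.13 -0.1  -0.07] rows>= 1
```

Request:
step_arm(
  rows=[
    {"slide": [-3.5,0,2],"twist": [0,0,0],"hand": 0.0},
    {"slide": [-7,0,3.9],"twist": [0,0,0],"hand": 0.0},
    {"slide": [-7,0,3.9],"twist": [0,0,0],"hand": 0.0},
    {"slide": [-7,0,3.9],"twist": [0,0,0],"hand": 0.0},
  ],
)

```text
t: 9.75
tool_pos: [0.4844, -0.097, 0.0579]
tool_rot: [0.177, 0.661, 0.711, -0.163]
force: [-0.4, 0.5, -0.8]
grip_width: 0.0157
gripper_force: 48.5
```

Run:
```python
from m import *
sf()
```

```text
TCP in shaker mm [-145.5   -6.1   57.9] F sh [-0.39  0.54 -0.77] t 9.75
```

Request:
step_arm(
  rows=[
    {"slide": [-2,0,1],"twist": [0,0,0],"hand": 0.0},
    {"slide": [-4.4,0,2.3],"twist": [0,0,0],"hand": 0.0},
    {"slide": [-4.4,0,2.3],"twist": [0,0,0],"hand": 0.0},
    {"slide": [-4.4,0,2.3],"twist": [0,0,0],"hand": 0.0},
  ],
)

```text
t: 10.08
tool_pos: [0.4847, -0.1012, 0.0576]
tool_rot: [0.177, 0.661, 0.711, -0.163]
force: [0.2, 2.5, 0.4]
grip_width: 0.016
gripper_force: 48.7
```

Run:
```python
from m import *
sf()
```

```text
TCP in shaker mm [-145.4  -10.4   57.6] F sh [0.43 2.47 0.44] t 10.08
```

Request:
step_arm(
  rows=[
    {"slide": [-2,0,1],"twist": [0,0,0],"hand": 0.0},
    {"slide": [-3.5,0,1.9],"twist": [0,0,0],"hand": 0.0},
    {"slide": [-3.5,0,1.9],"twist": [0,0,0],"hand": 0.0},
    {"slide": [-3.5,0,1.9],"twist": [0,0,0],"hand": 0.0},
  ],
)

```text
t: 10.42
tool_pos: [0.4851, -0.1051, 0.0575]
tool_rot: [0.177, 0.66, 0.711, -0.163]
force: [-0.1, 4.5, 2.0]
grip_width: 0.016
gripper_force: 48.9
```

```bash
cat > pr.py <<'E'
from m import *
from station import vision
F=[]
for i in range(6): 
    vision.snapshot("top"); s,p,r=cur(); F.append(s["force"])
F=np.mean(F,0); c,n=np.cos(SH[2]),np.sin(SH[2]); sf(); print("meanF sh",np.round([c*F[0]+n*F[1],-n*F[0]+c*F[1],F[2]],2))
E
python3 pr.py
```

```text
TCP in shaker mm [-145.4  -14.5   57.5] F sh [0.85 4.2  0.85] t 10.72
meanF sh [0.88 4.26 1.09]
```

Request:
step_arm(
  rows=[
    {"slide": [-0.9,0.4,0.5],"twist": [0,0,0],"hand": 0.0},
    {"slide": [1,0.4,4],"twist": [0,0,0],"hand": 0.0},
    {"slide": [2.6,0.4,7.1],"twist": [0,0,0],"hand": 0.0},
    {"slide": [2.6,0.4,7.1],"twist": [0,0,0],"hand": 0.0},
    {"slide": [2.6,0.4,7.1],"twist": [0,0,0],"hand": 0.0},
  ],
)

```text
t: 11.13
tool_pos: [0.4848, -0.1064, 0.0492]
tool_rot: [0.176, 0.66, 0.711, -0.164]
force: [0.7, 5.4, -0.4]
grip_width: 0.016
gripper_force: 48.9
```

```bash
python3 pr.py
```

```text
TCP in shaker mm [-145.7  -15.7   49.5] F sh [ 0.29  4.48 -3.11] t 11.43
meanF sh [ 0.1   4.36 -2.36]
```

Request:
step_arm(
  rows=[
    {"slide": [1,0.4,2],"twist": [0,0,0],"hand": 0.0},
    {"slide": [2.5,0.6,4.7],"twist": [0,0,0],"hand": 0.0},
    {"slide": [2.5,0.6,4.7],"twist": [0,0,0],"hand": 0.0},
    {"slide": [2.5,0.6,4.7],"twist": [0,0,0],"hand": 0.0},
  ],
)

```text
t: 11.77
tool_pos: [0.486, -0.1066, 0.0448]
tool_rot: [0.177, 0.661, 0.711, -0.164]
force: [-0.5, 5.1, 0.3]
grip_width: 0.0161
gripper_force: 49.0
```

```bash
python3 pr.py
```

```text
TCP in shaker mm [-144.6  -15.8   44.8] F sh [-0.31  5.19  0.82] t 12.07
meanF sh [-0.04  4.74  0.22]
```

Request:
step_arm(
  rows=[
    {"slide": [0.7,0,1.3],"twist": [0,0,0],"hand": 0.0},
    {"slide": [0.7,0,1.3],"twist": [0,0,0],"hand": 0.0},
    {"slide": [0.7,0,1.3],"twist": [0,0,0],"hand": 0.0},
  ],
)

```text
t: 12.32
tool_pos: [0.4861, -0.1067, 0.0438]
tool_rot: [0.177, 0.661, 0.711, -0.164]
force: [-1.7, 4.8, 3.7]
grip_width: 0.0158
gripper_force: 49.4
```

```bash
python3 pr.py
```

```text
TCP in shaker mm [-144.4  -16.    43.8] F sh [-1.14  5.75  4.4 ] t 12.62
meanF sh [-1.04  5.21  4.41]
```

Request:
step_arm(
  rows=[
    {"slide": [0,0,0],"twist": [0,0,0],"hand": 0.22},
    {"slide": [0,0,0],"twist": [0,0,0],"hand": 0.3},
    {"slide": [0,0,0],"twist": [0,0,0],"hand": 0.4},
    {"slide": [0,0,0],"twist": [0,0,0],"hand": 0.4},
    {"slide": [0,0,-15],"twist": [0,0,0],"hand": 0.4},
    {"slide": [0,0,-40],"twist": [0,0,0],"hand": 0.4},
    {"slide": [0,0,-80],"twist": [0,0,0],"hand": 0.4},
    {"slide": [0,0,-110],"twist": [0,0,0],"hand": 0.4},
    {"slide": [0,0,-110],"twist": [0,0,0],"hand": 0.4},
  ],
)

```text
t: 13.37
tool_pos: [0.4856, -0.052, 0.1457]
tool_rot: [0.18, 0.66, 0.712, -0.16]
force: [1.0, 0.5, 0.6]
grip_width: 0.0341
gripper_force: 0.0
```

```bash
cat > vis.py <<'E'
# masks of the cell and bay: numeric check
from m import *
from station import vision
import sys
k=sys.argv[1]
for n in("scene","top"): cv2.imwrite(f"pics/raw_{n}{k}.png",vision.snapshot(n)["color"])
def cellpx(img,g):
    h=cv2.cvtColor(img,cv2.COLOR_BGR2HSV); m=((h[...,0]<18)&(h[...,1]>140)&(h[...,2]>50)).astype(np.uint8)
    n,l,st,ce=cv2.connectedComponentsWithStats(m); i=1+np.argmin(np.hypot(*(ce[1:]-g).T)+1000*(st[1:,4]<8))
    ys,xs=np.where(l==i); return cv2.minAreaRect(np.float32(np.c_[xs,ys])),ce[i],st[i]
for n,C in(("scene",SC),("top",TP)):
    i=cv2.imread(f"pics/raw_{n}{k}.png"); g=C.proj([S(-145,0,44)])[0]
    print(n,"pred ctr",g,"pred ends -/+",C.proj([S(-145,-32.5,44),S(-145,32.5,44)]).round(1).tolist(),cellpx(i,g))
sf(); show()
E
python3 vis.py 5
```

```text
scene pred ctr [255.26899172 182.32879099] pred ends -/+ [[248.5, 177.6], [262.2, 187.2]] (((252.11538696289062, 180.07691955566406), (13.590154647827148, 6.1017022132873535), 33.6900634765625), array([252.22891566, 180.22891566]), array([246, 175,  14,  12,  83], dtype=int32))
top pred ctr [286.01849026 201.97429864] pred ends -/+ [[295.5, 201.5], [276.5, 202.4]] (((287.5, 201.5), (5.0, 15.0), 90.0), array([287.48314607, 201.33707865]), array([280, 199,  16,   6,  89], dtype=int32))
TCP in shaker mm [-144.1   35.7  141.4] F sh [-1.04 -0.31 -0.18] t 13.47
t 13.47 q [-0.037  0.09  -0.264  2.006  0.534  1.217 -0.46 ] p [ 0.4827 -0.0551  0.1414] F [-1.01 -0.39 -0.18] w 0.034
[[-0.064  0.997  0.038]
 [ 0.881  0.074 -0.467]
 [-0.468  0.004 -0.884]]
```

Run:
```python
from m import *
f=TP.ray((240+(621-400+.5)/4.706-.5,125+122.5/4.706-.5),.225); print("mouth",f)
b=TP.ray((411.5*.64-.5,193*.64-.5),.014); print("plate",b)
d=(b-f)[:2]; L=np.linalg.norm(d); print("dist",L); u=d/L; rod=f[:2]+.138*u
inv=lambda P:(np.array([[np.cos(SH[2]),np.sin(SH[2])],[-np.sin(SH[2]),np.cos(SH[2])]])@(np.array(P)[:2]-SH[:2])*1000).round(1)
print("in shaker: funnel",inv(f),"rod",inv(rod),"plate",inv(b))
# rod from plate side
print("rod2",inv(b[:2]-.022*u))
for n,px,z in(("yoyo",(500,250),.042),("hex",(392,262),.005),("hexend",(392,243),.005)): print(n,inv(TP.ray((px[0]*.64-.5,px[1]*.64-.5),z)))
```

```text
mouth [ 0.62751068 -0.07885376  0.225     ]
plate [ 0.76634952 -0.0033683   0.014     ]
dist 0.15803252026470413
in shaker: funnel [-1.4  1.3] rod [124.4  58. ] plate [142.7  66.2]
rod2 [122.6  57.2]
yoyo [  -2.6 -123.5]
hex [-12.7 117.6]
hexend [ 30.9 115.7]
```

Run:
```python
from m import *
goS(-100,120,170,tilt(94.3,45)); goS(-50,68,135,tilt(94.3,45))
```

```text
slide [ 61.2  44.2 -64.6] twist [  0.14 -17.08  -0.15] rows>= 3
slide [31.7 94.1 -9.1] twist [  0.14 -17.08  -0.15] rows>= 3
```

Request:
step_arm(
  rows=[
    {"slide": [61,20,-65],"twist": [0,-7,0],"hand": 0.0},
    {"slide": [61,44,-65],"twist": [0,-14,0],"hand": 0.0},
    {"slide": [61,44,-65],"twist": [0,-17,0],"hand": 0.0},
    {"slide": [61,44,-65],"twist": [0,-17,0],"hand": 0.0},
    {"slide": [61,94,-65],"twist": [0,-17,0],"hand": 0.0},
    {"slide": [61,94,-65],"twist": [0,-17,0],"hand": 0.0},
    {"slide": [61,94,-65],"twist": [0,-17,0],"hand": 0.0},
    {"slide": [61,94,-65],"twist": [0,-17,0],"hand": 0.0},
  ],
)

```text
t: 14.13
tool_pos: [0.5685, 0.0338, 0.1681]
tool_rot: [0.279, 0.63, 0.676, -0.261]
force: [0.6, 0.3, -0.3]
grip_width: 0.0001
gripper_force: 0.0
```

Run:
```python
from m import *
sf(); show(); goS(-50,68,130,tilt(94.3,45))
```

```text
TCP in shaker mm [-51.9 118.  168.1] F sh [ 0.64  0.3  -0.29] t 14.13
t 14.13 q [-0.252  0.414 -0.334  1.699  0.792  1.551 -0.745] p [0.5685 0.0338 0.1681] F [ 0.61  0.35 -0.29] w 0.0001
[[-0.051  0.997  0.049]
 [ 0.706  0.071 -0.705]
 [-0.707 -0.002 -0.707]]
slide [-8.4  2.1 62.3] twist [-0.24 -0.03 -0.11] rows>= 2
```

Request:
step_arm(
  rows=[
    {"slide": [-8.5,2,30],"twist": [0,0,0],"hand": 0.0},
    {"slide": [-8.5,2,62],"twist": [0,0,0],"hand": 0.0},
    {"slide": [-8.5,2,62],"twist": [0,0,0],"hand": 0.0},
    {"slide": [0,2,70],"twist": [0,0,0],"hand": 0.0},
    {"slide": [7,2,78],"twist": [0,0,0],"hand": 0.0},
    {"slide": [14,2,85],"twist": [0,0,0],"hand": 0.0},
    {"slide": [21,2,92],"twist": [0,0,0],"hand": 0.0},
    {"slide": [32,2,97],"twist": [0,0,0],"hand": 0.0},
    {"slide": [42,2,102],"twist": [0,0,0],"hand": 0.0},
    {"slide": [42,2,102],"twist": [0,0,0],"hand": 0.0},
    {"slide": [40,2,106],"twist": [0,0,0],"hand": 0.0},
    {"slide": [37.5,2,111],"twist": [0,0,0],"hand": 0.0},
    {"slide": [35,2,113.5],"twist": [0,0,0],"hand": 0.0},
    {"slide": [33,2,115],"twist": [0,0,0],"hand": 0.0},
    {"slide": [33,2,115],"twist": [0,0,0],"hand": 0.0},
  ],
)

```text
t: 15.38
tool_pos: [0.5761, -0.0205, 0.0647]
tool_rot: [0.28, 0.629, 0.678, -0.258]
force: [0.3, 0.7, 0.7]
grip_width: -0.0004
gripper_force: 0.5
```

Run:
```python
from m import *
sf(); show()
```

```text
TCP in shaker mm [-48.3  63.3  64.7] F sh [0.4  0.7  0.71] t 15.38
t 15.38 q [-0.201  0.51  -0.29   1.802  0.87   1.359 -0.829] p [ 0.5761 -0.0205  0.0647] F [0.35 0.73 0.71] w -0.0004
[[-0.052  0.997  0.055]
 [ 0.708  0.075 -0.702]
 [-0.704  0.002 -0.71 ]]
```

Request:
step_arm(
  rows=[
    {"slide": [-3,0,3],"twist": [0,0,0],"hand": 0.0},
    {"slide": [-3,0,3],"twist": [0,0,0],"hand": 0.0},
    {"slide": [-3,0,3],"twist": [0,0,0],"hand": 0.0},
  ],
)

```text
t: 15.63
tool_pos: [0.5763, -0.021, 0.0646]
tool_rot: [0.279, 0.629, 0.679, -0.256]
force: [-3.4, 13.3, 2.7]
grip_width: 0.0002
gripper_force: 6.6
```

Run:
```python
from m import *
sf()
```

```text
TCP in shaker mm [-48.2  62.8  64.6] F sh [-2.36 13.55  2.68] t 15.63
```

Request:
step_arm(
  rows=[
    {"slide": [8,0,-8],"twist": [0,0,0],"hand": 0.0},
    {"slide": [15,0,-30],"twist": [0,0,0],"hand": 0.0},
    {"slide": [15,0,-70],"twist": [0,0,0],"hand": 0.0},
    {"slide": [0,0,-110],"twist": [0,0,0],"hand": 0.0},
    {"slide": [0,0,-140],"twist": [0,0,0],"hand": 0.0},
    {"slide": [0,0,-140],"twist": [0,0,0],"hand": 0.0},
  ],
)

```text
t: 16.13
tool_pos: [0.5711, 0.0778, 0.1696]
tool_rot: [0.282, 0.63, 0.678, -0.254]
force: [0.7, 0.3, 0.5]
grip_width: -0.0
gripper_force: 0.0
```

```bash
cat > clips.py <<'E'
from m import *
from station import vision
import sys
k=sys.argv[1]
def quad(X,S_,A): return [S(X+a,S_*(53.5+r*np.sin(A)+4.5*np.cos(A)),96-r*np.cos(A)+4.5*np.sin(A)) for a in(-17,17) for r in(2,29.5)]
for n,C,L in(("scene",SC,[(-50,1),(50,1),(-50,-1),(50,-1)]),("top",TP,[(-50,1),(-50,-1),(50,1),(50,-1)])):
    i=vision.snapshot(n)["color"]; cv2.imwrite(f"pics/raw_{n}{k}.png",i); b,r=i[...,0].astype(int),i[...,2].astype(int); m=((b-r>40)&(b>70)).astype(np.uint8)
    for X,s in L:
        o=[]
        for A in(0.05,.6,1.6):
            q=np.zeros_like(m); cv2.fillConvexPoly(q,cv2.convexHull(np.int32(C.proj(quad(X,s,A)).round())),1); o.append(round(float((q&m).sum())/q.sum(),2))
        print(n,X,s,"blue share at shut/.6/1.6:",o)
sf(); show()
E
python3 clips.py 6
```

```text
scene -50 1 blue share at shut/.6/1.6: [np.float64(0.58), np.float64(0.47), np.float64(0.7)]
scene 50 1 blue share at shut/.6/1.6: [np.float64(0.47), np.float64(0.45), np.float64(0.9)]
scene -50 -1 blue share at shut/.6/1.6: [np.float64(0.03), np.float64(0.17), np.float64(0.41)]
scene 50 -1 blue share at shut/.6/1.6: [np.float64(0.02), np.float64(0.04), np.float64(0.36)]
top -50 1 blue share at shut/.6/1.6: [np.float64(0.44), np.float64(0.13), np.float64(0.17)]
top -50 -1 blue share at shut/.6/1.6: [np.float64(0.83), np.float64(0.83), np.float64(0.78)]
top 50 1 blue share at shut/.6/1.6: [np.float64(0.22), np.float64(0.64), np.float64(0.69)]
top 50 -1 blue share at shut/.6/1.6: [np.float64(0.0), np.float64(0.0), np.float64(0.07)]
TCP in shaker mm [-48.  156.8 165.2] F sh [ 0.26 -0.89 -0.24] t 16.23
t 16.23 q [-0.3    0.453 -0.35   1.654  0.783  1.588 -0.786] p [0.5694 0.0728 0.1652] F [ 0.32 -0.87 -0.24] w 0.0002
[[-0.049  0.997  0.055]
 [ 0.707  0.074 -0.704]
 [-0.706  0.004 -0.708]]
```

Run:
```python
from m import *
for k in(0,6):
    for n,C in(("scene",SC),("top",TP)):
        i=cv2.imread(f"pics/raw_{n}{k}.png"); b,r=i[...,0].astype(int),i[...,2].astype(int); m=((b-r>40)&(b>80)).astype(np.uint8)
        c=C.proj([S(-50,70,90)])[0]; N,l,st,ce=cv2.connectedComponentsWithStats(m)
        j=[x for x in range(1,N) if np.hypot(*(ce[x]-c))<14 and st[x,4]>5]; print(k,n,[(ce[x].round(1).tolist(),st[x].tolist()) for x in j])
for A in(.05,1.65):
  for n,C in(("scene",SC),("top",TP)):
    q=C.proj([S(-50+a,(53.5+r*np.sin(A)+4.5*np.cos(A)),96-r*np.cos(A)+4.5*np.sin(A)) for a in(-17,17) for r in(2,29.5)]); print(A,n,q.min(0).round(1),q.max(0).round(1))
```

```text
0 scene [([242.2, 188.1], [235, 184, 16, 10, 74])]
0 top [([265.3, 173.4], [261, 168, 10, 11, 92])]
6 scene [([240.3, 190.4], [235, 184, 11, 15, 97])]
6 top [([268.8, 173.7], [268, 169, 3, 10, 22])]
0.05 scene [235.2 186.8] [246.1 200.1]
0.05 top [267.3 168.2] [268.3 179.4]
1.65 scene [234.4 184.3] [251.  193.1]
1.65 top [260.5 167.9] [269.2 178.3]
```

Run:
```python
from m import *
goS(-165,110,190,tilt(94.3,20)); goS(-165,0,190,tilt(94.3,-10)); goS(-165,-130,190,tilt(94.3,-40))
```

```text
slide [ -51.  -116.8   15.2] twist [ 0.16 24.91 -0.18] rows>= 4
slide [-128.9 -116.8   92.9] twist [ 0.21 54.91 -0.14] rows>= 8
slide [-221.  -116.7  184.7] twist [ 2.500e-01  8.491e+01 -8.000e-02] rows>= 12
```

Request:
step_arm(
  rows=[
    {"slide": [-51,-117,15],"twist": [0,25,0],"hand": 0.0},
    {"slide": [-51,-117,15],"twist": [0,25,0],"hand": 0.0},
    {"slide": [-51,-117,15],"twist": [0,25,0],"hand": 0.0},
    {"slide": [-51,-117,15],"twist": [0,25,0],"hand": 0.0},
    {"slide": [-129,-117,93],"twist": [0,55,0],"hand": 0.0},
    {"slide": [-129,-117,93],"twist": [0,55,0],"hand": 0.0},
    {"slide": [-129,-117,93],"twist": [0,55,0],"hand": 0.0},
    {"slide": [-129,-117,93],"twist": [0,55,0],"hand": 0.0},
    {"slide": [-129,-117,93],"twist": [0,55,0],"hand": 0.0},
    {"slide": [-221,-117,185],"twist": [0,85,0],"hand": 0.0},
    {"slide": [-221,-117,185],"twist": [0,85,0],"hand": 0.0},
    {"slide": [-221,-117,185],"twist": [0,85,0],"hand": 0.0},
    {"slide": [-221,-117,185],"twist": [0,85,0],"hand": 0.0},
    {"slide": [-221,-117,185],"twist": [0,85,0],"hand": 0.0},
    {"slide": [-221,-117,185],"twist": [0,85,0],"hand": 0.0},
  ],
)

```text
t: 17.48
tool_pos: [0.47, -0.2259, 0.1841]
tool_rot: [-0.254, 0.643, 0.684, 0.233]
force: [-0.4, 0.5, -0.2]
grip_width: -0.0
gripper_force: 0.0
```

Run:
```python
from m import *
sf(); show(); goS(-60,-150,175,tilt(94.3,-45));goS(48,-150,175,tilt(94.3,-45))
```

```text
TCP in shaker mm [-169.4 -133.7  184.1] F sh [-0.41  0.54 -0.15] t 17.48
t 17.48 q [ 0.588  0.447  0.165  1.559 -0.526  1.694  0.905] p [ 0.47   -0.2259  0.1841] F [-0.44  0.5  -0.15] w -0.0
[[-0.045  0.998 -0.048]
 [ 0.761  0.065  0.645]
 [ 0.647 -0.008 -0.763]]
slide [-17.  109.7  -3.7] twist [ 0.05  4.69 -0.71] rows>= 3
slide [-15.7 217.7  -3.6] twist [ 0.05  4.69 -0.71] rows>= 6
```

Request:
step_arm(
  rows=[
    {"slide": [-17,40,-4],"twist": [0,4.7,-0.7],"hand": 0.0},
    {"slide": [-17,80,-4],"twist": [0,4.7,-0.7],"hand": 0.0},
    {"slide": [-16,218,-4],"twist": [0,4.7,-0.7],"hand": 0.0},
    {"slide": [-16,218,-4],"twist": [0,4.7,-0.7],"hand": 0.0},
    {"slide": [-16,218,-4],"twist": [0,4.7,-0.7],"hand": 0.0},
    {"slide": [-16,218,-4],"twist": [0,4.7,-0.7],"hand": 0.0},
    {"slide": [-16,218,-4],"twist": [0,4.7,-0.7],"hand": 0.0},
    {"slide": [-16,218,-4],"twist": [0,4.7,-0.7],"hand": 0.0},
  ],
)

```text
t: 18.15
tool_pos: [0.6917, -0.2187, 0.182]
tool_rot: [-0.278, 0.624, 0.683, 0.261]
force: [1.0, -0.2, 0.2]
grip_width: -0.0
gripper_force: 0.0
```

Run:
```python
from m import *
sf(); show(); r=tilt(94.3,-45)
for y,z in((-68,130),(-68,108),(-68,88),(-76,66),(-66,63),(-58,63),(-54,63)): goS(49,y,z,r)
```

```text
TCP in shaker mm [  52.2 -143.   182. ] F sh [ 0.98 -0.27  0.23] t 18.15
t 18.15 q [ 0.505  0.858  0.102  0.949 -0.69   1.834  0.67 ] p [ 0.6917 -0.2187  0.182 ] F [ 1.   -0.19  0.23] w -0.0
[[-0.068  0.996 -0.054]
 [ 0.707  0.086  0.702]
 [ 0.704  0.009 -0.71 ]]
slide [16.6 -2.8 89.8] twist [-0.08  0.22  0.82] rows>= 3
slide [  1.1  -3.  105.4] twist [-0.08  0.22  0.82] rows>= 3
slide [-13.   -3.2 119.6] twist [-0.08  0.22  0.82] rows>= 3
slide [-34.1  -3.5 129.6] twist [-0.08  0.22  0.82] rows>= 4
slide [-29.2  -3.4 138.7] twist [-0.08  0.22  0.82] rows>= 4
slide [-23.5  -3.3 144.4] twist [-0.08  0.22  0.82] rows>= 4
slide [-20.6  -3.3 147.2] twist [-0.08  0.22  0.82] rows>= 4
```

Request:
step_arm(
  rows=[
    {"slide": [16.6,-3,40],"twist": [0,0,0.8],"hand": 0.0},
    {"slide": [16.6,-3,80],"twist": [0,0,0.8],"hand": 0.0},
    {"slide": [16.6,-3,90],"twist": [0,0,0.8],"hand": 0.0},
    {"slide": [16.6,-3,90],"twist": [0,0,0.8],"hand": 0.0},
    {"slide": [8,-3,98],"twist": [0,0,0.8],"hand": 0.0},
    {"slide": [1,-3,105.5],"twist": [0,0,0.8],"hand": 0.0},
    {"slide": [-6,-3.2,112.5],"twist": [0,0,0.8],"hand": 0.0},
    {"slide": [-13,-3.2,119.6],"twist": [0,0,0.8],"hand": 0.0},
    {"slide": [-24,-3.4,125],"twist": [0,0,0.8],"hand": 0.0},
    {"slide": [-34,-3.4,129.6],"twist": [0,0,0.8],"hand": 0.0},
    {"slide": [-34,-3.4,129.6],"twist": [0,0,0.8],"hand": 0.0},
    {"slide": [-31,-3.4,134],"twist": [0,0,0.8],"hand": 0.0},
    {"slide": [-29,-3.4,138.7],"twist": [0,0,0.8],"hand": 0.0},
    {"slide": [-26,-3.4,142],"twist": [0,0,0.8],"hand": 0.0},
    {"slide": [-23.5,-3.4,144.4],"twist": [0,0,0.8],"hand": 0.0},
    {"slide": [-23.5,-3.4,144.4],"twist": [0,0,0.8],"hand": 0.0},
  ],
)

```text
t: 19.48
tool_pos: [0.6814, -0.1426, 0.0576]
tool_rot: [-0.275, 0.634, 0.677, 0.255]
force: [3.8, -7.8, -12.7]
grip_width: -0.0002
gripper_force: 7.9
```

Run:
```python
from m import *
sf(); show()
```

```text
TCP in shaker mm [ 47.6 -66.3  57.6] F sh [  3.21  -8.09 -12.72] t 19.48
t 19.48 q [ 0.427  0.845  0.085  1.224 -0.689  1.569  0.745] p [ 0.6814 -0.1426  0.0576] F [  3.8   -7.83 -12.72] w -0.0002
[[-0.046  0.998 -0.049]
 [ 0.718  0.067  0.693]
 [ 0.695 -0.004 -0.719]]
```

Request:
step_arm(
  rows=[
    {"slide": [-10,0,-7],"twist": [0,0,0],"hand": 0.0},
    {"slide": [-19,0,-14.5],"twist": [0,0,0],"hand": 0.0},
    {"slide": [-19,0,-14.5],"twist": [0,0,0],"hand": 0.0},
    {"slide": [-19,0,-14.5],"twist": [0,0,0],"hand": 0.0},
  ],
)

```text
t: 19.82
tool_pos: [0.6846, -0.1605, 0.0603]
tool_rot: [-0.279, 0.629, 0.677, 0.26]
force: [0.9, 0.4, 1.0]
grip_width: -0.0001
gripper_force: 0.0
```

```bash
python3 clips.py 7
python3 - <<'E'
from m import *
for k in(0,7):
    for n,C in(("scene",SC),("top",TP)):
      for X in(-50,50):
        i=cv2.imread(f"pics/raw_{n}{k}.png"); b,r=i[...,0].astype(int),i[...,2].astype(int); m=((b-r>40)&(b>80)).astype(np.uint8)
        c=C.proj([S(X,-70,90)])[0]; N,l,st,ce=cv2.connectedComponentsWithStats(m)
        j=[x for x in range(1,N) if np.hypot(*(ce[x]-c))<14 and st[x,4]>3]; print(k,n,X,[(ce[x].round(1).tolist(),st[x].tolist()) for x in j])
for A in(.05,.4,1.65):
  for n,C in(("scene",SC),("top",TP)):
    q=C.proj([S(50+a,-(53.5+r*np.sin(A)+4.5*np.cos(A)),96-r*np.cos(A)+4.5*np.sin(A)) for a in(-17,17) for r in(2,29.5)]); print(A,n,q.min(0).round(1),q.max(0).round(1))
E
```

```text
scene -50 1 blue share at shut/.6/1.6: [np.float64(0.58), np.float64(0.47), np.float64(0.7)]
scene 50 1 blue share at shut/.6/1.6: [np.float64(0.46), np.float64(0.44), np.float64(0.89)]
scene -50 -1 blue share at shut/.6/1.6: [np.float64(0.03), np.float64(0.17), np.float64(0.39)]
scene 50 -1 blue share at shut/.6/1.6: [np.float64(0.01), np.float64(0.02), np.float64(0.0)]
top -50 1 blue share at shut/.6/1.6: [np.float64(0.5), np.float64(0.15), np.float64(0.18)]
top -50 -1 blue share at shut/.6/1.6: [np.float64(0.83), np.float64(0.83), np.float64(0.78)]
top 50 1 blue share at shut/.6/1.6: [np.float64(0.22), np.float64(0.64), np.float64(0.68)]
top 50 -1 blue share at shut/.6/1.6: [np.float64(0.0), np.float64(0.0), np.float64(0.0)]
TCP in shaker mm [ 49.6 -83.   60.4] F sh [-0.18  0.28  0.01] t 19.92
t 19.92 q [ 0.447  0.874  0.087  1.175 -0.692  1.606  0.755] p [ 0.6846 -0.1591  0.0604] F [-0.2   0.27  0.01] w 0.0
[[-0.053  0.997 -0.052]
 [ 0.707  0.074  0.704]
 [ 0.706  0.001 -0.709]]
0 scene -50 [([217.2, 167.4], [215, 164, 7, 8, 34]), ([207.8, 167.4], [207, 166, 3, 4, 5])]
0 scene 50 [([186.3, 178.6], [183, 175, 9, 7, 34])]
0 top -50 [([305.2, 170.8], [301, 166, 10, 11, 89])]
0 top 50 [([304.7, 136.3], [303, 136, 4, 2, 6])]
7 scene -50 [([217.2, 167.4], [215, 164, 7, 8, 34]), ([207.9, 168.0], [207, 166, 3, 5, 7])]
7 scene 50 []
7 top -50 [([305.2, 170.8], [301, 166, 10, 11, 90])]
7 top 50 []
0.05 scene [179.7 181.4] [191.5 194. ]
0.05 top [300.6 137.3] [301.5 148.8]
0.4 scene [178.8 180.8] [190.5 191.2]
0.4 top [301.  137.1] [304.1 148.5]
1.65 scene [174.9 175. ] [191.  184.5]
1.65 top [300.2 136.4] [309.  146.9]
```

Request:
step_arm(
  rows=[
    {"slide": [3.2,0,-4.7],"twist": [0,0,0],"hand": 0.0},
    {"slide": [3.2,0,-4.7],"twist": [0,0,0],"hand": 0.0},
    {"slide": [8,0,0],"twist": [0,0,0],"hand": 0.0},
    {"slide": [13,0,5.2],"twist": [0,0,0],"hand": 0.0},
    {"slide": [19,0,11],"twist": [0,0,0],"hand": 0.0},
    {"slide": [23,0,15],"twist": [0,0,0],"hand": 0.0},
    {"slide": [23,0,15],"twist": [0,0,0],"hand": 0.0},
    {"slide": [23,0,15],"twist": [0,0,0],"hand": 0.0},
  ],
)

```text
t: 20.58
tool_pos: [0.6823, -0.1383, 0.0644]
tool_rot: [-0.275, 0.632, 0.677, 0.257]
force: [1.6, -10.9, 0.3]
grip_width: -0.0001
gripper_force: 5.5
```

Run:
```python
from m import *
sf()
```

```text
TCP in shaker mm [ 48.8 -62.1  64.4] F sh [  0.76 -11.01   0.35] t 20.58
```

Request:
step_arm(
  rows=[
    {"slide": [-10,0,-10],"twist": [0,0,0],"hand": 0.0},
    {"slide": [-20,0,-20],"twist": [0,0,0],"hand": 0.0},
    {"slide": [-10,0,-50],"twist": [0,0,0],"hand": 0.0},
    {"slide": [0,0,-90],"twist": [0,0,0],"hand": 0.0},
    {"slide": [0,-20,-105],"twist": [0,0,0],"hand": 0.0},
    {"slide": [0,-60,-105],"twist": [0,0,0],"hand": 0.0},
    {"slide": [0,-99,-105],"twist": [0,0,0],"hand": 0.0},
    {"slide": [0,-99,-105],"twist": [0,0,0],"hand": 0.0},
    {"slide": [0,-99,-105],"twist": [0,0,0],"hand": 0.0},
  ],
)

```text
t: 21.33
tool_pos: [0.5866, -0.2142, 0.1397]
tool_rot: [-0.28, 0.631, 0.676, 0.259]
force: [1.2, 0.3, 0.4]
grip_width: -0.0002
gripper_force: 0.0
```

Run:
```python
from m import *
sf(); show(); r=tilt(94.3,-45)
for y,z in((-68,130),(-68,108),(-68,88),(-77,68),(-67,66),(-57,66)): goS(-50,y,z,r)
```

```text
TCP in shaker mm [ -52.2 -130.7  139.7] F sh [1.26 0.21 0.4 ] t 21.33
t 21.33 q [ 0.541  0.693  0.126  1.316 -0.638  1.71   0.831] p [ 0.5866 -0.2142  0.1397] F [1.25 0.3  0.4 ] w -0.0002
[[-0.048  0.998 -0.051]
 [ 0.707  0.07   0.704]
 [ 0.706 -0.003 -0.709]]
slide [37.6  2.  51.1] twist [ 0.09  0.13 -0.3 ] rows>= 2
slide [22.1  2.1 66.7] twist [ 0.09  0.13 -0.3 ] rows>= 2
slide [ 8.   2.1 80.8] twist [ 0.09  0.13 -0.3 ] rows>= 2
slide [-12.5   2.2  88.7] twist [ 0.09  0.13 -0.3 ] rows>= 3
slide [-6.8  2.2 97.1] twist [ 0.09  0.13 -0.3 ] rows>= 3
slide [  0.2   2.1 104.2] twist [ 0.09  0.13 -0.3 ] rows>= 3
```

Request:
step_arm(
  rows=[
    {"slide": [18,2,18],"twist": [0,0,0],"hand": 0.0},
    {"slide": [37.6,2,51],"twist": [0,0,0],"hand": 0.0},
    {"slide": [37.6,2,51],"twist": [0,0,0],"hand": 0.0},
    {"slide": [30,2,59],"twist": [0,0,0],"hand": 0.0},
    {"slide": [22,2,67],"twist": [0,0,0],"hand": 0.0},
    {"slide": [15,2,74],"twist": [0,0,0],"hand": 0.0},
    {"slide": [8,2,81],"twist": [0,0,0],"hand": 0.0},
    {"slide": [-3,2,85],"twist": [0,0,0],"hand": 0.0},
    {"slide": [-12.5,2,88.7],"twist": [0,0,0],"hand": 0.0},
    {"slide": [-12.5,2,88.7],"twist": [0,0,0],"hand": 0.0},
    {"slide": [-10,2,93],"twist": [0,0,0],"hand": 0.0},
    {"slide": [-6.8,2,97],"twist": [0,0,0],"hand": 0.0},
    {"slide": [-3,2,101],"twist": [0,0,0],"hand": 0.0},
    {"slide": [0.5,2,104.5],"twist": [0,0,0],"hand": 0.0},
    {"slide": [0.5,2,104.5],"twist": [0,0,0],"hand": 0.0},
    {"slide": [0.5,2,104.5],"twist": [0,0,0],"hand": 0.0},
  ],
)

```text
t: 22.67
tool_pos: [0.5856, -0.1473, 0.0649]
tool_rot: [-0.274, 0.633, 0.677, 0.257]
force: [0.4, -13.5, -2.8]
grip_width: -0.0
gripper_force: 6.7
```

Run:
```python
from m import *
sf()
```

```text
TCP in shaker mm [-48.3 -63.9  64.9] F sh [ -0.61 -13.45  -2.81] t 22.67
```

Request:
step_arm(
  rows=[
    {"slide": [4,0,4],"twist": [0,0,0],"hand": 0.0},
    {"slide": [4,0,4],"twist": [0,0,0],"hand": 0.0},
    {"slide": [4,0,4],"twist": [0,0,0],"hand": 0.0},
  ],
)

```text
t: 22.92
tool_pos: [0.5856, -0.147, 0.0648]
tool_rot: [-0.27, 0.635, 0.677, 0.255]
force: [0.6, -23.1, 1.2]
grip_width: 0.0003
gripper_force: 11.4
```

Run:
```python
from m import *
sf()
```

```text
TCP in shaker mm [-48.3 -63.6  64.8] F sh [ -1.17 -23.1    1.24] t 22.92
```

Request:
step_arm(
  rows=[
    {"slide": [-10,0,-10],"twist": [0,0,0],"hand": 0.0},
    {"slide": [-22,0,-22],"twist": [0,0,0],"hand": 0.0},
    {"slide": [-10,0,-55],"twist": [0,0,0],"hand": 0.0},
    {"slide": [5,0,-95],"twist": [0,0,0],"hand": 0.0},
    {"slide": [10,-20,-130],"twist": [0,0,0],"hand": 0.0},
    {"slide": [10,-60,-135],"twist": [0,0,0],"hand": 0.0},
    {"slide": [10,-100,-135],"twist": [0,0,0],"hand": 0.0},
    {"slide": [10,-115,-135],"twist": [0,0,0],"hand": 0.0},
    {"slide": [10,-115,-135],"twist": [0,0,0],"hand": 0.0},
  ],
)

```text
t: 23.67
tool_pos: [0.4734, -0.2325, 0.1699]
tool_rot: [-0.279, 0.631, 0.676, 0.259]
force: [0.0, -0.4, 0.1]
grip_width: -0.0001
gripper_force: 0.0
```

Run:
```python
from m import *
sf(); show(); goS(-165,0,195,tilt(94.3,-10)); goS(-165,110,190,tilt(94.3,20)); goS(-130,160,170,tilt(94.3,45))
```

```text
TCP in shaker mm [-166.5 -140.5  169.9] F sh [-0.02 -0.42  0.08] t 23.67
t 23.67 q [ 0.617  0.52   0.167  1.524 -0.568  1.734  0.948] p [ 0.4734 -0.2325  0.1699] F [ 0.01 -0.42  0.08] w -0.0001
[[-0.047  0.998 -0.049]
 [ 0.709  0.068  0.702]
 [ 0.704 -0.002 -0.71 ]]
slide [117.4   0.6  81. ] twist [  0.1  -34.73  -0.39] rows>= 5
slide [ 1.921e+02 -1.000e-01  1.620e+02] twist [ -0.   -64.73  -0.42] rows>= 10
slide [213.7  34.6 211.5] twist [ -0.1  -89.73  -0.43] rows>= 13
```

Request:
step_arm(
  rows=[
    {"slide": [117,0,81],"twist": [0,-35,-0.4],"hand": 0.0},
    {"slide": [117,0,81],"twist": [0,-35,-0.4],"hand": 0.0},
    {"slide": [117,0,81],"twist": [0,-35,-0.4],"hand": 0.0},
    {"slide": [117,0,81],"twist": [0,-35,-0.4],"hand": 0.0},
    {"slide": [117,0,81],"twist": [0,-35,-0.4],"hand": 0.0},
    {"slide": [192,0,162],"twist": [0,-65,-0.4],"hand": 0.0},
    {"slide": [192,0,162],"twist": [0,-65,-0.4],"hand": 0.0},
    {"slide": [192,0,162],"twist": [0,-65,-0.4],"hand": 0.0},
    {"slide": [192,0,162],"twist": [0,-65,-0.4],"hand": 0.0},
    {"slide": [192,0,162],"twist": [0,-65,-0.4],"hand": 0.0},
    {"slide": [214,35,212],"twist": [0,-90,-0.4],"hand": 0.0},
    {"slide": [214,35,212],"twist": [0,-90,-0.4],"hand": 0.0},
    {"slide": [214,35,212],"twist": [0,-90,-0.4],"hand": 0.0},
    {"slide": [214,35,212],"twist": [0,-90,-0.4],"hand": 0.0},
    {"slide": [214,35,212],"twist": [0,-90,-0.4],"hand": 0.0},
    {"slide": [214,35,212],"twist": [0,-90,-0.4],"hand": 0.0},
    {"slide": [214,35,212],"twist": [0,-90,-0.4],"hand": 0.0},
  ],
)

```text
t: 25.08
tool_pos: [0.49, 0.072, 0.1698]
tool_rot: [0.282, 0.627, 0.678, -0.26]
force: [-0.1, -0.2, 0.4]
grip_width: -0.0
gripper_force: 0.0
```

Run:
```python
from m import *
sf(); show(); goS(45,150,160,tilt(94.3,45)); goS(45,68,130,tilt(94.3,45))
```

```text
TCP in shaker mm [-127.3  162.   169.8] F sh [-0.12 -0.17  0.41] t 25.08
t 25.08 q [-0.309  0.326 -0.399  1.822  0.726  1.586 -0.852] p [0.49   0.072  0.1698] F [-0.1  -0.18  0.41] w -0.0
[[-0.054  0.997  0.056]
 [ 0.704  0.078 -0.706]
 [-0.708  0.001 -0.706]]
slide [ -1.8 172.3  16. ] twist [0.17 0.08 0.09] rows>= 5
slide [-38.5 171.9  95.2] twist [0.17 0.08 0.09] rows>= 5
```

Request:
step_arm(
  rows=[
    {"slide": [-2,40,10],"twist": [0,0,0],"hand": 0.0},
    {"slide": [-2,80,16],"twist": [0,0,0],"hand": 0.0},
    {"slide": [-2,120,16],"twist": [0,0,0],"hand": 0.0},
    {"slide": [-2,160,16],"twist": [0,0,0],"hand": 0.0},
    {"slide": [-2,172,16],"twist": [0,0,0],"hand": 0.0},
    {"slide": [-2,172,16],"twist": [0,0,0],"hand": 0.0},
    {"slide": [-2,172,16],"twist": [0,0,0],"hand": 0.0},
  ],
)

```text
t: 25.67
tool_pos: [0.6625, 0.0711, 0.1603]
tool_rot: [0.282, 0.628, 0.677, -0.26]
force: [-0.5, -0.1, -0.1]
grip_width: 0.0001
gripper_force: 0.0
```

Run:
```python
from m import *
sf(); show(); r=tilt(94.3,45)
for y,z in((68,130),(68,108),(68,88),(77,68),(67,66),(57,66)): goS(46,y,z,r)
```

```text
TCP in shaker mm [ 44.6 148.2 160.3] F sh [-0.48 -0.11 -0.13] t 25.67
t 25.67 q [-0.284  0.61  -0.317  1.428  0.846  1.611 -0.692] p [0.6625 0.0711 0.1603] F [-0.47 -0.15 -0.13] w 0.0001
[[-0.052  0.997  0.054]
 [ 0.704  0.075 -0.707]
 [-0.709  0.001 -0.705]]
slide [-35.1   1.3  78.3] twist [ 0.07  0.13 -0.05] rows>= 3
slide [-19.5   1.3  93.8] twist [ 0.07  0.13 -0.05] rows>= 3
slide [ -5.3   1.2 107.9] twist [ 0.07  0.13 -0.05] rows>= 3
slide [ 15.2   1.2 115.6] twist [ 0.07  0.13 -0.05] rows>= 3
slide [  9.6   1.2 124.1] twist [ 0.07  0.13 -0.05] rows>= 3
slide [  2.5   1.2 131.2] twist [ 0.07  0.13 -0.05] rows>= 4
```

Request:
step_arm(
  rows=[
    {"slide": [-17,1,38],"twist": [0,0,0],"hand": 0.0},
    {"slide": [-35,1,70],"twist": [0,0,0],"hand": 0.0},
    {"slide": [-35,1,78],"twist": [0,0,0],"hand": 0.0},
    {"slide": [-35,1,78],"twist": [0,0,0],"hand": 0.0},
    {"slide": [-27,1,86],"twist": [0,0,0],"hand": 0.0},
    {"slide": [-19.5,1,94],"twist": [0,0,0],"hand": 0.0},
    {"slide": [-12,1,101],"twist": [0,0,0],"hand": 0.0},
    {"slide": [-5,1,108],"twist": [0,0,0],"hand": 0.0},
    {"slide": [5,1,112],"twist": [0,0,0],"hand": 0.0},
    {"slide": [15,1,115.6],"twist": [0,0,0],"hand": 0.0},
    {"slide": [15,1,115.6],"twist": [0,0,0],"hand": 0.0},
    {"slide": [12,1,120],"twist": [0,0,0],"hand": 0.0},
    {"slide": [9.6,1,124],"twist": [0,0,0],"hand": 0.0},
    {"slide": [6,1,128],"twist": [0,0,0],"hand": 0.0},
    {"slide": [2,1,132],"twist": [0,0,0],"hand": 0.0},
    {"slide": [0,1,134],"twist": [0,0,0],"hand": 0.0},
    {"slide": [0,1,134],"twist": [0,0,0],"hand": 0.0},
  ],
)

```text
t: 27.08
tool_pos: [0.6703, -0.0123, 0.0634]
tool_rot: [0.279, 0.626, 0.682, -0.255]
force: [-5.3, 17.6, 1.2]
grip_width: -0.0001
gripper_force: 8.7
```

Run:
```python
from m import *
sf()
```

```text
TCP in shaker mm [46.2 64.4 63.4] F sh [-3.97 17.96  1.24] t 27.08
```

Request:
step_arm(
  rows=[
    {"slide": [10,0,-10],"twist": [0,0,0],"hand": 0.0},
    {"slide": [20,0,-22],"twist": [0,0,0],"hand": 0.0},
    {"slide": [10,0,-55],"twist": [0,0,0],"hand": 0.0},
    {"slide": [-5,0,-95],"twist": [0,0,0],"hand": 0.0},
    {"slide": [-10,-20,-130],"twist": [0,0,0],"hand": 0.0},
    {"slide": [-10,-60,-150],"twist": [0,0,0],"hand": 0.0},
    {"slide": [20,-100,-180],"twist": [0,0,0],"hand": 0.0},
    {"slide": [50,-140,-200],"twist": [0,0,0],"hand": 0.0},
    {"slide": [70,-180,-220],"twist": [0,0,0],"hand": 0.0},
    {"slide": [70,-180,-220],"twist": [0,0,0],"hand": 0.0},
    {"slide": [70,-180,-220],"twist": [0,0,0],"hand": 0.0},
  ],
)

```text
t: 28.0
tool_pos: [0.4696, 0.175, 0.1701]
tool_rot: [0.281, 0.623, 0.682, -0.26]
force: [0.7, 0.7, -0.2]
grip_width: 0.0002
gripper_force: 0.0
```

```bash
python3 vis.py 8
python3 - <<'E'
import cv2,numpy as np
s=cv2.imread("pics/raw_scene8.png"); t=cv2.imread("pics/raw_top8.png")
im=np.zeros((600,800,3),np.uint8)
im[:345,:]=0
a=cv2.resize(s[130:230,170:290],(480,400),interpolation=2); b=cv2.resize(t[125:225,250:330],(320,400),interpolation=2)
c=cv2.resize(s[165:200,235:275],(228,200),interpolation=2); d=cv2.resize(t[190:215,270:305],(280,200),interpolation=2)
im[:400,:480]=a; im[:400,480:]=b; im[400:,:228]=c; im[400:,240:520]=d
cv2.imwrite("pics/final.png",im)
E
```

```text
scene pred ctr [255.26899172 182.32879099] pred ends -/+ [[248.5, 177.6], [262.2, 187.2]] (((252.11538696289062, 180.07691955566406), (13.590154647827148, 6.1017022132873535), 33.6900634765625), array([252.22891566, 180.22891566]), array([246, 175,  14,  12,  83], dtype=int32))
top pred ctr [286.01849026 201.97429864] pred ends -/+ [[295.5, 201.5], [276.5, 202.4]] (((287.5, 201.5), (5.0, 15.0), 90.0), array([287.52808989, 201.33707865]), array([280, 199,  16,   6,  89], dtype=int32))
TCP in shaker mm [-135.2  260.8  170.9] F sh [ 0.98 -1.72  0.93] t 28.1
t 28.1 q [-0.438  0.428 -0.442  1.695  0.69   1.7   -0.96 ] p [0.4748 0.17   0.1709] F [ 1.11 -1.64  0.93] w -0.0003
[[-0.058  0.997  0.059]
 [ 0.702  0.082 -0.707]
 [-0.71   0.001 -0.704]]
```

View pics/final.png

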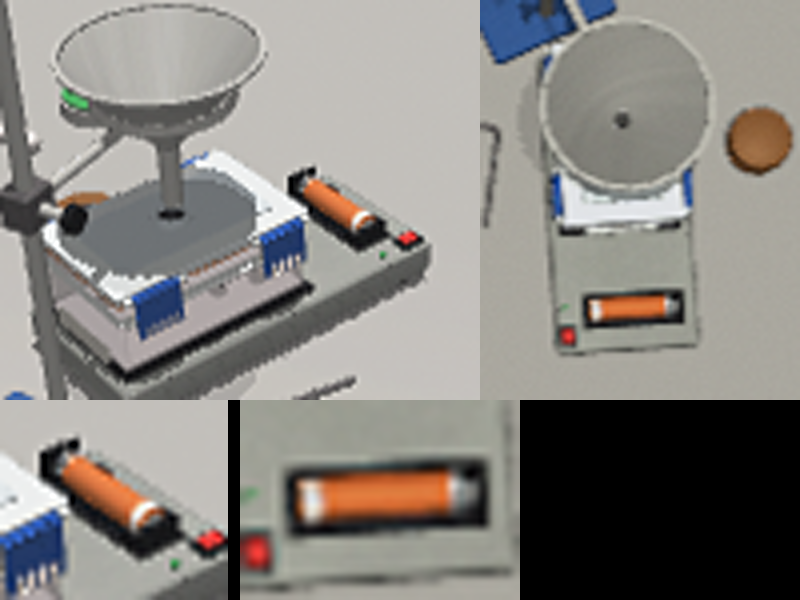

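```bash
python3 -c "
from station import robot
print(robot.close_job())"
```

```text
the job is handed in; nothing more can be done
None
```

The job is handed in: the final picture shows the cell lying in the bay, plus end at the tab, and the funnel in its ring. All four clips were pressed to a hard stop in opposite-corner order (front left, back right, front right, back left). No verdict came back, and I didn't check that the other counter items stayed put beyond what the pictures show.

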